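# Dress the tasting stand at the cheese counter

### The job

Set up the tasting stand: put the plain pale-yellow cheese block in the middle of the round wooden board and the smooth beige brick of cheese (no sticker) centred on top of it, its long side along the block's. Cover both with the glass bell, its rim all the way down in the groove of the board and the glass not touching or knocking the cheese, and lay the serving tongs flat on the deck to the right of the board, within a hand's breadth of its edge but not touching it, pointing straight away from you and level with its middle. Leave the speckled block and the crumbly brick where they stand.

Things in the scene. Friction and masses are not known exactly. Their poses are not given: they have to be found in the camera images.
- board: fixed round turned wooden board on the deck, 200 mm across. Origin at the centre of its underside, on the deck (z = 0); x points away from the robot, y to the robot's left. Its raised middle is a flat disc 142 mm across with its top 20 mm above the deck; round it runs a groove, radii 71 to 88 mm, floor 14 mm above the deck; the outer rim is again 20 mm high
- block_mid (a point): plain pale-yellow cheese block, smooth, 58 mm (its x) by 105 mm (its y) by 52 mm high (z up), about 0.33 kg, loose; the point is its centre, 26 mm above its underside. Grasp across the 58 mm
- brick_mid (a point): smooth beige-tan brick of cheese without a sticker, slightly uneven, about 46 to 53 mm (its x) by 75 to 82 mm (its y) and 34 to 38 mm high (z up), about 0.24 kg, loose; the point is its centre, 17 mm above its underside. Grasp across its x
- bell_knob (a point): clear glass bell, open below, standing on its rim, about 0.55 kg, loose, with a turned wooden knob on top. The point is the middle of the knob's grip (32 mm across, straight for 10 mm below and above), on the bell's axis, 154.5 mm above the rim; z up. Glass 164 mm across outside, 154 inside, top 130 mm above the rim; inside 125 mm high in the middle, 90 mm near the wall
- tongs_mid (a point): steel serving tongs, closed and rigid, lying flat, 201 mm long (its y), 18 mm high, two thin arms in a V: about 13 mm across (its x) at the middle, 26 mm at the open end, about 0.09 kg, loose; the point is the middle, 9 mm above the deck. Either end may point either way
- speckled_mid (a point): pale cheese block with a dark-speckled top, 67 x 86 x 66 mm high, taller and squarer than the plain block, loose, to be left alone; the point is its centre, 33 mm up
- crumbly_mid (a point): crumbly straw-coloured brick of cheese with a small sticker on top, about 57 x 92 x 40 mm, loose, to be left alone; the point is its centre, 18 mm up

How it is judged:
By the outcome, as a careful person would: the job done as asked, in the order asked, and still so for the second after the job is handed in, with the robot touching nothing.
It also fails if it takes over 125 s, if anything falls off the work surface, if the arm or the gripper's body presses on something with over 40 N, if the wrist force passes 120 N, or if a joint passes its speed limit or range.

### The arm

A 6-joint arm with a two-finger parallel gripper is mounted at the origin on a cart in front of the work surface, level with it; the furniture and walls round the work are solid. World frame = base frame: x ahead of the robot, y to its left, z up, the work surface at z = 0. Lengths are in mm, angles in rad, forces in N, time in s.
With the tool pointing down it reaches from about 150 to 775 mm from the base axis. Payload 6.1 kg.
Tool frame: the origin (TCP) lies at the very end of the fingers, on their centre line; the grasp point (between the pads) lies 19 mm behind it (bot.pinch_z is the x of the grasp point in the tool frame, in mm); x points along the fingers, z is the direction in which the jaws open and shut, and the axes are right-handed (so a half turn about x gives the same grasp; the last joint's range is limited). The gripper opens to 85 mm and grips with 20 to 120 N. Pads are 22 mm wide; open, the fingers measure 114 mm over their backs; the gripper's body (76 mm by 85 mm) begins 54 mm behind the grasp point. The pads swing forward as they close: fully open they stand 13 mm farther back than shut.
Start: joints at [1.184, 0.126, -0.04, 1.405, 0, 1.571], TCP at [198.036, 486.199, 231.295] pointing down, gripper open.
Joint ranges: [-2.72, 2.72], [-0.95, 1.95], [-1.27, 1.35], [-1.78, 2.02], [-1.46, 1.47], [-3.14, 3.14]. Speed limits (rad/s): [2.39, 2.39, 3.01, 3.14, 3.14, 3.14].

### API

Orientations are given as a unit quaternion [x, y, z, w].
In Python, from workcell import bot gives the robot as it stands. The module is installed in compiled form; this text tells all that it offers.
- The arm moves only by the tool move_arm, never from a script. Its argument "increments" is one flat list of numbers, 7 for each row, row after row: the shift along the tool's x, y, z in units of 0.05 m (1.0 is 0.05 m), then the turn, a rotation vector about the tool's x, y, z in units of 30 degrees (1.0 is 30 degrees), then the opening, from 0 (shut) to 1 (fully open). In form: [dx, dy, dz, ax, ay, az, gripper, dx, dy, dz, ax, ay, az, gripper, ...]. A call has 1 to 8 rows; each row shifts and turns the pose as measured when the row begins, along the tool's axes as they then stand; what a row does not reach is not made up. A row lasts 1/12 s, in which the tool goes at most 41.7 mm and 7.16 degrees, less where a joint would pass 70% of its speed; a pose out of reach is approached as far as the arm can. A call with a number of a shift or a turn outside -1 to 1 is refused whole. A call with a gripper value outside its range is refused whole. The fingers move at their own pace and stop on an object; "squeeze" is the grip in N (left out, the last holds). Time passes only in rows, so rows that do not move let the fingers close. It gives the time, the measured TCP pose, the force and the opening at its end, in the units of the state.
- bot.observe(): the state, without advancing time (a new reading comes with each control period).
- bot.capture(name): name is "scene" or "top" or "wrist"; returns a dict with "pixels" (384x512x3 uint8, red, green, blue), "z_map" (384x512 float32, mm along the optical axis (not along the pixel's ray), 0 where there is no reading), "camera_matrix" (3x3 intrinsics, pixels), "xyz" and "orientation" of the camera in the world. Camera axes: x right, y down, z forward; pixel columns grow to the right and rows downward; lengths in mm; the calibration is good to about 2 mm. A picture is of the moment at which its call begins.
- bot.close_job(): hands the job in, once; it reports no verdict.
Trained networks look in a picture, given as the dict that the camera call returned (one of the last four; its "shot" number tells which), for a name from the list of things; names that differ only in an ending like _2 or _b are one class to them, and where a whole thing is asked for, a point or a joint stands for the part that bears it (a point fixed in the world has none). Each returns a list of dicts, best first, with "conf" (0 to 1); they miss things now and then, are a little off and sometimes report something else, mostly with a low value. They report only what shows in the picture. A call takes as long as a camera call.
- bot.look_for(target, picture): "extent" ([centre column, centre row, width, height] in pixels, round what is visible of it).
- bot.masks_of(target, picture): "pixels" (384x512 bool, what is visible of it) and "extent" ([centre column, centre row, width, height] in pixels, round what is visible of it).
The state is a dict: "clock": time; "joints": joint angles; "qd": joint speeds; "tau": joint torques, N m; "position": TCP position; "eef_rot": TCP orientation; "ft_force": force on the tool from outside, world axes, zero at the start; "wrist_torque": the same for the moment, N m; "grip_width": opening from 0.0 (shut) to 1.0 (fully open).
Only numpy, scipy, OpenCV 4.12 (cv2) and the standard library are available. Lean on these libraries where they do the work, as an engineer would, in place of code of your own. Each camera call takes 0.05 s, during which the arm holds its last target. There are 200 camera calls.

## Working session

There is one attempt and no reset: what is moved stays moved. The work goes in short steps, Python scripts to look and compute and a tool call to move; the robot and the scene stay as the last step left them, time stands still between calls to the robot, and variables do not carry over. Pictures are saved under pics/ and viewed, about 12 in all and at most 16, crops included, and the job is handed in when it is done.

Besides the shell and the picture viewer there is one more tool, called after "Call:" as a command line: name --argument value ..., lists and objects as JSON in quotes. move_arm: Moves the arm, as the interface text tells. Its arguments: {"type":"object","properties":{"increments":{"type":"array"},"squeeze":{"type":"number"}},"required":["increments"]}

```bash
mkdir -p pics; cat > h.py <<'E'
import numpy as np, cv2
from workcell import bot
from scipy.spatial.transform import Rotation as R
def cloud(p):
    K=np.array(p["camera_matrix"]);z=p["z_map"].astype(float)
    v,u=np.mgrid[:z.shape[0],:z.shape[1]]
    c=np.stack([(u-K[0,2])/K[0,0]*z,(v-K[1,2])/K[1,1]*z,z],-1)
    w=c@R.from_quat(p["orientation"]).as_matrix().T+np.array(p["xyz"])
    w[z<=0]=np.nan
    return w
def save(p,n): cv2.imwrite(f"pics/{n}.png",cv2.cvtColor(p["pixels"],cv2.COLOR_RGB2BGR))
def top(w,m,zr):
    q=w[m&np.isfinite(w[...,2])]
    return q[(q[:,2]>zr[0])&(q[:,2]<zr[1])]
def rect(q):
    (c,s,a)=cv2.minAreaRect(q[:,:2].astype(np.float32)); return np.round(c,1),np.round(s,1),round(a,1)
def st():
    o=bot.observe(); Rm=R.from_quat(o["eef_rot"]).as_matrix()
    print("t",o["clock"],"pos",np.round(o["position"],1),"grip",o["grip_width"],"F",np.round(o["ft_force"],1));print("toolaxes x,y,z cols\n",np.round(Rm,3),"j",np.round(o["joints"],3)); return o,Rm
E
python3 - <<'E'
from h import *
st()
for n in ("scene","top"):
    p=bot.capture(n); save(p,n+"0"); w=cloud(p); print(n,p["xyz"],p["orientation"])
    for t in ["board","block_mid","brick_mid","bell_knob","tongs_mid","speckled_mid","crumbly_mid"]:
        for d in bot.masks_of(t,p)[:2]:
            q=w[d["pixels"]&np.isfinite(w[...,2])]
            if len(q)<5: continue
            h=np.percentile(q[:,2],90); qq=q[q[:,2]>h-6]
            print(t,round(d["conf"],2),np.round(d["extent"]),"h",round(h,1),"med",np.round(np.median(q,0),1),*rect(qq))
E
cd pics; python3 -c "
import cv2,numpy as np
cv2.imwrite('both0.png',np.vstack([cv2.imread('scene0.png'),cv2.imread('top0.png')])[:, :] if 0 else cv2.resize(np.hstack([cv2.imread('scene0.png'),cv2.imread('top0.png')]),(800,300)))"
```

```text
t 0.0 pos [197.9 485.8 230.5] grip 0.9981267280357968 F [1.4 1.5 0.2]
toolaxes x,y,z cols
 [[-0.001 -0.926  0.377]
 [-0.001  0.377  0.926]
 [-1.     0.    -0.002]] j [ 1.184  0.126 -0.041  1.405  0.     1.571]
scene [-333.82023722 -557.2139687   851.50731272] [ 0.7870673  -0.41843192  0.210535   -0.4013911 ]
board 0.97 [281. 202.  70.  48.] h 25.7 med [582.5  -8.1  22.8] [591.5  -3.2] [200.5 195.9] 11.1
block_mid 0.85 [167. 198.  37.  34.] h 56.5 med [399.4 245.4  48.3] [413.4 257.4] [ 58.  100.4] 12.1
brick_mid 0.64 [339. 282.  36.  31.] h 40.7 med [ 391.6 -286.3   36.8] [ 405.6 -284.6] [48.8 73.6] 6.8
bell_knob 0.97 [206. 160.  53.  70.] h 133.1 med [533.9 214.3  98.2] [571.8 245.8] [108.7 111.7] 44.5
bell_knob 0.37 [359. 242.  50.  33.] h 20.4 med [ 570.  -264.7   14.4] [ 567.3 -264.2] [ 15.7 192.4] 72.8
speckled_mid 0.86 [205. 216.  39.  41.] h 70.2 med [385.5 105.2  56.8] [402.4 119.2] [64.8 80.1] 2.8
crumbly_mid 0.67 [275. 249.  40.  33.] h 43.1 med [ 405.8 -115.2   38.7] [ 419.5 -109.3] [87.9 53.6] 78.9
top [ 347.39327328  -17.95201359 1291.35612682] [ 0.71374563 -0.69678581  0.04846065 -0.05204115]
board 0.9 [261. 168.  76.  74.] h 23.3 med [590.6   2.   19.2] [592.1   1.1] [195.5 196.6] 45.8
block_mid 0.64 [163. 230.  47.  31.] h 55.6 med [413.8 261.   51.9] [414.  264.2] [ 54.5 100.7] 13.0
brick_mid 0.97 [366. 237.  31.  23.] h 38.7 med [ 406.8 -275.4   34.7] [ 406.6 -279.4] [46.9 74.7] 9.7
bell_knob 0.91 [167. 169.  64.  66.] h 131.7 med [561.9 240.9 122.1] [575.  252.8] [110.8 110.2] 35.6
speckled_mid 0.69 [214. 235.  36.  24.] h 69.1 med [403.2 123.8  65.9] [403.3 125. ] [63.7 80.7] 2.6
speckled_mid 0.21 [366. 237.  34.  22.] h 38.7 med [ 405.3 -274.5   34.9] [ 406.5 -278.8] [46.9 73.4] 9.7
crumbly_mid 0.89 [302. 232.  38.  20.] h 41.1 med [ 420.  -105.8   37.7] [ 420.5 -104.6] [85.6 52.1] 80.0
```

View pics/top0.png

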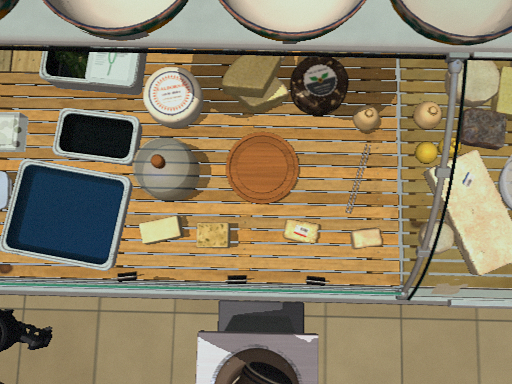

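View pics/scene0.png

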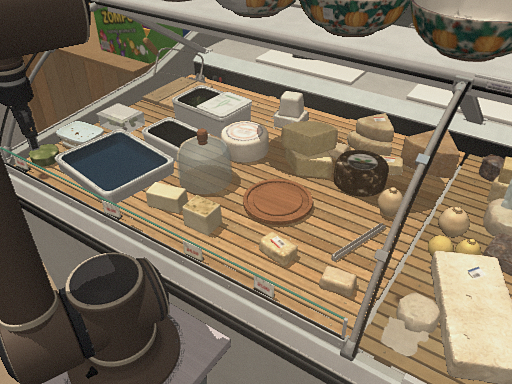

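```bash
cat >> h.py <<'E'
def plan(x,y,z,yaw,half=None):
    "shift (units, current tool axes) and turn to TCP x,y,z with jaws along yaw deg"
    o,Rm=st(); best=None
    for k in (0,180):
        a=np.radians(yaw+k); zt=np.array([np.cos(a),np.sin(a),0]); xt=np.array([0,0,-1.])
        T=np.stack([xt,np.cross(zt,xt),zt],1)
        rv=R.from_matrix(Rm.T@T).as_rotvec()
        if best is None or np.linalg.norm(rv)<np.linalg.norm(best): best=rv;Tb=T
    d=np.array([x,y,z])-o["position"]
    print("world d",np.round(d,1),"shift units now",np.round(Rm.T@d/50,2),"| after turn",np.round(Tb.T@d/50,2),"| turn units",np.round(np.degrees(best)/30,3))
E
python3 - <<'E'
from h import *
W=[]
for n in ("scene","top"):
    w=cloud(bot.capture(n)).reshape(-1,3); W.append(w[np.isfinite(w[:,2])])
w=np.vstack(W)
ys=np.arange(550,-551,-100)
print("y   ",ys)
for x in range(1000,150,-50):
    print(x,[int(np.nanmax(q)) if len(q:=w[(abs(w[:,0]-x)<25)&(abs(w[:,1]-y)<50),2]) else None for y in ys])
plan(414,263,150,13)
E
```

```text
y    [ 550  450  350  250  150   50  -50 -150 -250 -350 -450 -550]
1000 [None, None, 10, 128, 126, 7, 108, 108, 527, 540, 535, 129]
950 [93, 104, 103, 52, 445, 17, 50, 446, 529, 521, 523, 129]
900 [93, 444, 106, 10, 482, 444, 45, 446, 537, 329, 445, 67]
850 [92, 447, 445, 83, 499, 459, 461, 545, 547, 463, 478, 70]
800 [450, 529, 530, 472, 541, 531, 472, 554, 557, 474, 502, 69]
750 [445, 548, 556, 554, 557, 556, 552, 558, 557, 556, 557, 52]
700 [69, 69, 556, 556, 556, 556, 556, 556, 557, 557, 557, 56]
650 [67, 22, 113, 130, 104, 27, 28, 9, 22, 405, 74, 80]
600 [71, 69, 131, 178, 130, 29, 29, 25, 24, 386, 65, 67]
550 [57, 57, 130, 178, 133, 28, 28, 9, 22, 363, 65, 341]
500 [24, 22, 119, 131, 112, 28, 27, 8, 26, 337, 64, 339]
450 [23, 22, 57, 58, 74, 70, 46, 45, 41, 304, 63, 66]
400 [22, 20, 58, 60, 74, 74, 45, 46, 44, 263, 54, 65]
350 [57, 53, 57, 14, 71, 71, 9, 11, 16, 214, 48, 65]
300 [56, 58, 78, 21, 21, 52, 21, 51, 21, 154, 137, 117]
250 [289, 459, 87, 85, 85, 85, 86, 86, 86, 86, 84, 43]
200 [343, 470, 667, None, None, None, None, None, None, None, None, None]
t 0.9 pos [198.  486.2 231.3] grip 0.9982026814667669 F [-0.   0.2  0.9]
toolaxes x,y,z cols
 [[ 0.    -0.926  0.377]
 [ 0.     0.377  0.926]
 [-1.     0.     0.   ]] j [ 1.184  0.126 -0.04   1.405  0.     1.571]
world d [ 216.  -223.2  -81.3] shift units now [ 1.63 -5.68 -2.51] | after turn [ 1.63 -5.32  3.2 ] | turn units [ 1.828  0.    -0.   ]
```

Call:
move_arm --increments '[0, -0.71, -0.31, 0, 0, 0, 1, 0, -0.71, -0.31, 0, 0, 0, 1, 0, -0.71, -0.31, 0, 0, 0, 1, 0, -0.71, -0.31, 0, 0, 0, 1, 0, -0.71, -0.31, 0, 0, 0, 1, 0, -0.71, -0.31, 0, 0, 0, 1, 0, -0.71, -0.31, 0, 0, 0, 1, 0, -0.71, -0.31, 0, 0, 0, 1]'

```text
clock: 1.57
position: [418.7, 262.4, 230.5]
eef_rot: [-0.399, 0.583, 0.4, 0.584]
ft_force: [1.3, 0.6, 0.4]
grip_width: 1.001
```

Call:
move_arm --increments '[0, 0, 0, 0.23, 0, 0, 1, 0, 0, 0, 0.23, 0, 0, 1, 0, 0, 0, 0.23, 0, 0, 1, 0, 0, 0, 0.23, 0, 0, 1, 0, 0, 0, 0.23, 0, 0, 1, 0, 0, 0, 0.23, 0, 0, 1, 0, 0, 0, 0.23, 0, 0, 1, 0, 0, 0, 0.23, 0, 0, 1]'

```text
clock: 2.23
position: [425.8, 253.5, 230.3]
eef_rot: [-0.07, 0.703, 0.071, 0.704]
ft_force: [-0.3, 0.1, 0.3]
grip_width: 0.998
```

```bash
python3 - <<'E'
from h import *
plan(414,263,150,13)
p=bot.capture("wrist"); save(p,"w1"); w=cloud(p); print(p["xyz"])
for d in bot.masks_of("block_mid",p)[:2]:
    q=w[d["pixels"]&np.isfinite(w[...,2])]; h=np.percentile(q[:,2],90)
    print(d["conf"],d["extent"],h,*rect(q[q[:,2]>h-6]))
E
```

```text
t 2.2333 pos [425.8 253.5 230.3] grip 0.9977148042745554 F [-0.3  0.1  0.3]
toolaxes x,y,z cols
 [[ 0.002 -0.198  0.98 ]
 [ 0.001  0.98   0.198]
 [-1.     0.001  0.002]] j [ 0.537  0.068 -0.106  1.394  0.     1.909]
world d [-11.8   9.5 -80.3] shift units now [ 1.61  0.23 -0.2 ] | after turn [ 1.61  0.24 -0.19] | turn units [-0.054  0.004 -0.002]
[408.44490488 329.00323992 372.50176162]
0.83 [240.6, 150.9, 58.2, 98.1] 52.158887695515034 [411.7 262.1] [ 55.1 101.7] 13.8
```

View pics/w1.png

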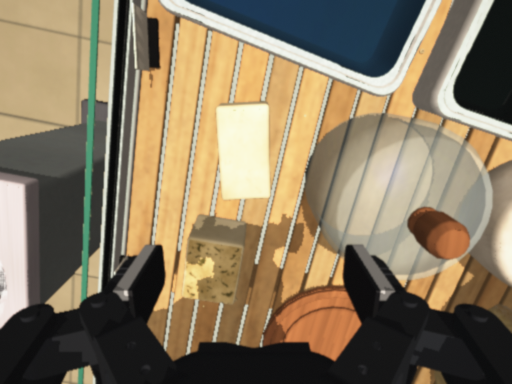

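Call:
move_arm --increments '[0, 0.23, -0.24, -0.06, 0, 0, 1, 0.75, 0, 0, 0, 0, 0, 1, 0.75, 0, 0, 0, 0, 0, 1, 0.7, 0, 0, 0, 0, 0, 1, 0.5, 0, 0, 0, 0, 0, 1, 0.3, 0, 0, 0, 0, 0, 1, 0, 0, 0, 0, 0, 0, 1]'

```text
clock: 2.92
position: [413.3, 264.4, 77.3]
eef_rot: [-0.093, 0.697, 0.096, 0.704]
ft_force: [-0.4, -1.3, -1.0]
grip_width: 0.999
```

```bash
python3 - <<'E'
from h import *
plan(412,262.5,11,13.5)
E
```

```text
t 2.9167 pos [413.3 264.4  77.3] grip 0.9990793836412878 F [-0.4 -1.3 -1. ]
toolaxes x,y,z cols
 [[ 0.009 -0.264  0.964]
 [ 0.006  0.965  0.264]
 [-1.     0.003  0.01 ]] j [ 0.569  0.1   -0.411  1.049  0.     1.873]
world d [ -1.3  -1.9 -66.3] shift units now [ 1.33 -0.03 -0.05] | after turn [ 1.33 -0.03 -0.03] | turn units [ 0.06   0.019 -0.006]
```

Call:
move_arm --increments '[0.3, -0.03, -0.04, 0.06, 0.02, 0, 1, 0.4, 0, 0, 0, 0, 0, 1, 0.35, 0, 0, 0, 0, 0, 1, 0.28, 0, 0, 0, 0, 0, 1, 0, 0, 0, 0, 0, 0, 0.5, 0, 0, 0, 0, 0, 0, 0.5, 0, 0, 0, 0, 0, 0, 0.5, 0, 0, 0, 0, 0, 0, 0.5]' --squeeze 40

```text
clock: 3.58
position: [414.8, 264.2, 12.0]
eef_rot: [-0.082, 0.701, 0.086, 0.703]
ft_force: [-1.1, -0.1, -3.6]
grip_width: 0.676
```

Call:
move_arm --increments '[0, 0, 0, 0, 0, 0, 0.4, 0, 0, 0, 0, 0, 0, 0.4, -0.1, 0, 0, 0, 0, 0, 0.4, -0.2, 0, 0, 0, 0, 0, 0.4, -0.4, 0, 0, 0, 0, 0, 0.4, -0.4, 0, 0, 0, 0, 0, 0.4, -0.5, 0, 0, 0, 0, 0, 0.4, -0.5, 0, 0, 0, 0, 0, 0.4]'

```text
clock: 4.25
position: [411.6, 261.6, 120.7]
eef_rot: [-0.083, 0.704, 0.085, 0.7]
ft_force: [0.8, 0.1, -4.2]
grip_width: 0.678
```

```bash
python3 - <<'E'
from h import *
plan(440,120,150,0)
E
```

```text
t 4.25 pos [411.6 261.6 120.7] grip 0.6784885605985997 F [ 0.8  0.1 -4.2]
toolaxes x,y,z cols
 [[-0.005 -0.237  0.972]
 [ 0.002  0.972  0.237]
 [-1.     0.003 -0.004]] j [ 0.564  0.082 -0.332  1.16   0.004  1.895]
world d [  28.4 -141.6   29.3] shift units now [-0.59 -2.88 -0.12] | after turn [-0.59 -2.83  0.57] | turn units [ 0.457 -0.009 -0.005]
```

Call:
move_arm --increments '[-0.2, -0.65, -0.05, 0, 0, 0, 0.4, -0.1, -0.65, -0.05, 0, 0, 0, 0.4, 0, -0.65, -0.05, 0, 0, 0, 0.4, 0, -0.65, -0.05, 0, 0, 0, 0.4, 0, -0.6, 0, 0, 0, 0, 0.4, 0, 0, 0, 0.23, 0, 0, 0.4, 0, 0, 0, 0.23, 0, 0, 0.4]'

```text
clock: 4.83
position: [445.4, 100.4, 151.7]
eef_rot: [0.004, 0.702, 0.003, 0.712]
ft_force: [-0.4, 1.1, -2.9]
grip_width: 0.676
```

```bash
python3 - <<'E'
from h import *
plan(592,0,130,0)
E
```

```text
t 4.8333 pos [445.4 100.4 151.7] grip 0.6761703658578259 F [-0.4  1.1 -2.9]
toolaxes x,y,z cols
 [[ 0.015  0.001  1.   ]
 [ 0.01   1.    -0.001]
 [-1.     0.01   0.015]] j [ 0.218 -0.004 -0.354  1.205  0.006  1.79 ]
world d [ 146.6 -100.4  -21.7] shift units now [ 0.46 -2.01  2.93] | after turn [ 0.43 -2.01  2.93] | turn units [-0.002  0.029 -0.018]
```

```bash
cat >> h.py <<'E'
def circ(xy):
    from scipy.optimize import least_squares
    f=lambda p:np.hypot(xy[:,0]-p[0],xy[:,1]-p[1])-p[2]
    r=least_squares(f,[xy[:,0].mean(),xy[:,1].mean(),100],loss="soft_l1",f_scale=2); return np.round(r.x,1),round(float(np.median(abs(r.fun))),2)
def board(p):
    w=cloud(p)
    for d in bot.masks_of("board",p)[:1]:
        m=d["pixels"].astype(np.uint8)
        e=(m>0)&(cv2.erode(m,np.ones((3,3),np.uint8))==0)
        q=w[e&np.isfinite(w[...,2])]; q=q[(q[:,2]>12)&(q[:,2]<32)]
        q2=q[abs(np.hypot(q[:,0]-592,q[:,1])-98)<10]
        print("board",d["conf"],len(q2),circ(q2[:,:2]),"z",np.median(q2[:,2]))
E
python3 - <<'E'
from h import *
for n in ("wrist","top","scene"):
    p=bot.capture(n); print(n); board(p)
    if n=="wrist": save(p,"w2")
E
```

```text
wrist
board 0.97 324 (array([591.3,   1.9,  96. ]), 0.83) z 19.044503981283185
top
board 0.79 283 (array([591.3,   2.3,  96.8]), 1.12) z 20.436402439721633
scene
board 0.8 203 (array([589. ,  -3.3,  96.7]), 1.21) z 21.831772144273373
```

View pics/w2.png

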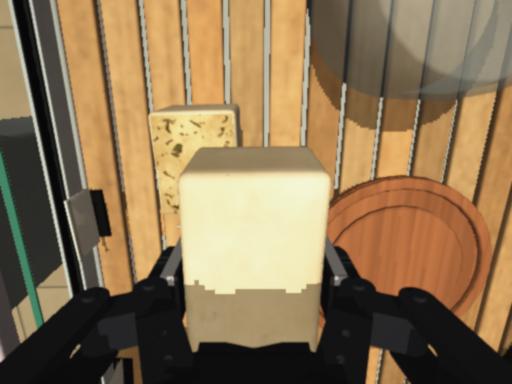

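Call:
move_arm --increments '[0, -0.33, 0.45, 0, 0.03, -0.02, 0.4, 0, -0.33, 0.5, 0, 0, 0, 0.4, 0, -0.33, 0.5, 0, 0, 0, 0.4, 0, -0.33, 0.5, 0, 0, 0, 0.4, 0, -0.33, 0.5, 0, 0, 0, 0.4, 0, -0.33, 0.45, 0, 0, 0, 0.4, 0, 0, 0, 0, 0, 0, 0.4]'

```text
clock: 5.72
position: [596.1, 7.9, 149.2]
eef_rot: [-0.014, 0.709, 0.013, 0.705]
ft_force: [-0.5, 0.4, -4.0]
grip_width: 0.676
```

```bash
python3 - <<'E'
from h import *
plan(591,1.5,34,0)
E
```

```text
t 5.7167 pos [596.1   7.9 149.2] grip 0.6755081232841834 F [-0.5  0.4 -4. ]
toolaxes x,y,z cols
 [[-0.004 -0.037  0.999]
 [-0.001  0.999  0.037]
 [-1.    -0.001 -0.004]] j [ 1.400e-02  2.750e-01 -3.600e-02  1.265e+00 -1.000e-03  1.547e+00]
world d [  -5.1   -6.4 -115.2] shift units now [ 2.31 -0.12 -0.1 ] | after turn [ 2.3  -0.13 -0.1 ] | turn units [ 0.071 -0.008  0.002]
```

Call:
move_arm --increments '[0.3, -0.12, -0.1, 0.07, 0, 0, 0.4, 0.4, 0, 0, 0, 0, 0, 0.4, 0.4, 0, 0, 0, 0, 0, 0.4, 0.4, 0, 0, 0, 0, 0, 0.4, 0.3, 0, 0, 0, 0, 0, 0.4, 0.2, 0, 0, 0, 0, 0, 0.4, 0, 0, 0, 0, 0, 0, 0.4]'

```text
clock: 6.3
position: [592.1, 5.3, 43.6]
eef_rot: [-0.005, 0.709, 0.005, 0.705]
ft_force: [-0.4, -0.2, -2.4]
grip_width: 0.671
```

```bash
python3 - <<'E'
from h import *
plan(591,1.5,33,0)
E
```

```text
t 6.3 pos [592.1   5.3  43.6] grip 0.6714482591736433 F [-0.4 -0.2 -2.4]
toolaxes x,y,z cols
 [[-0.006 -0.015  1.   ]
 [-0.     1.     0.015]
 [-1.     0.    -0.006]] j [ 0.009  0.318 -0.216  1.044 -0.     1.565]
world d [ -1.1  -3.8 -10.6] shift units now [ 0.21 -0.08 -0.02] | after turn [ 0.21 -0.08 -0.02] | turn units [ 0.029 -0.012  0.   ]
```

Call:
move_arm --increments '[0, -0.09, -0.02, 0.03, 0, 0, 0.4, 0.1, 0, 0, 0, 0, 0, 0.4, 0.09, 0, 0, 0, 0, 0, 0.4, 0.02, 0, 0, 0, 0, 0, 0.4]'

```text
clock: 6.63
position: [592.0, 1.6, 34.7]
eef_rot: [-0.0, 0.709, 0.0, 0.706]
ft_force: [-0.1, -0.4, -2.7]
grip_width: 0.671
```

```bash
python3 - <<'E'
from h import *
plan(591,1,32,0)
E
```

```text
t 6.6333 pos [592.    1.6  34.7] grip 0.6709575186416912 F [-0.1 -0.4 -2.7]
toolaxes x,y,z cols
 [[-0.004 -0.001  1.   ]
 [-0.     1.     0.001]
 [-1.    -0.    -0.004]] j [ 0.003  0.322 -0.231  1.022 -0.     1.572]
world d [-1.  -0.6 -2.7] shift units now [ 0.05 -0.01 -0.02] | after turn [ 0.05 -0.01 -0.02] | turn units [ 0.002 -0.008  0.   ]
```

Call:
move_arm --increments '[0.03, 0, -0.02, 0, 0, 0, 0.4, 0.03, 0, 0, 0, 0, 0, 0.4, 0, 0, 0, 0, 0, 0, 0.75, 0, 0, 0, 0, 0, 0, 0.85, 0, 0, 0, 0, 0, 0, 1, 0, 0, 0, 0, 0, 0, 1, 0, 0, 0, 0, 0, 0, 1, -0.2, 0, 0, 0, 0, 0, 1]'

```text
clock: 7.3
position: [593.0, 1.4, 44.3]
eef_rot: [-0.0, 0.707, 0.0, 0.708]
ft_force: [-0.9, 0.1, 0.1]
grip_width: 1.001
```

Call:
move_arm --increments '[-0.4, 0, 0, 0, 0, 0, 1, -0.6, 0, 0, 0, 0, 0, 1, -0.7, 0, 0, 0, 0, 0, 1, -0.7, 0, -0.3, 0, 0, 0, 1, 0, -0.5, -0.5, 0, 0, 0, 1, 0, -0.6, -0.5, 0, 0, 0, 1, 0, -0.6, -0.5, 0, 0, 0, 1, 0, 0, 0, 0, 0, 0, 1]'

```text
clock: 7.97
position: [502.2, -84.9, 178.3]
eef_rot: [-0.003, 0.704, 0.002, 0.71]
ft_force: [0.5, 0.1, -0.0]
grip_width: 0.998
```

```bash
python3 - <<'E'
from h import *
for n in ("wrist","top"):
    p=bot.capture(n); w=cloud(p); board(p)
    if n=="wrist": save(p,"w3")
    for t in ("block_mid","brick_mid"):
      for d in bot.masks_of(t,p)[:2]:
        q=w[d["pixels"]&np.isfinite(w[...,2])]; h=np.percentile(q[:,2],90)
        print(n,t,d["conf"],h,*rect(q[q[:,2]>h-6]))
# frame bar
p=bot.capture("top"); w=cloud(p).reshape(-1,3)
for x in (300,400,500):
    q=w[(abs(w[:,0]-x)<15)&(w[:,1]<-300)&(w[:,2]>130)]
    if len(q): print("bar",x,q[:,1].max(),q[:,1].min(),q[:,2].max())
plan(406.5,-279,200,10)
E
```

```text
board 0.73 617 (array([ 5.889e+02, -2.000e-01,  9.810e+01]), 0.45) z 19.305430699886358
wrist block_mid 0.93 72.11704279750815 [ 5.896e+02 -1.000e-01] [ 55.4 102.2] 0.1
wrist brick_mid 0.6 35.876601117181394 [ 407.3 -279. ] [40.1 69.3] 9.5
wrist brick_mid 0.42 72.12358802764422 [ 5.896e+02 -1.000e-01] [ 55.4 102.2] 0.1
board 0.83 164 (array([591.2,   2.2,  97.9]), 0.86) z 19.853694943086225
top block_mid 0.61 75.1936425800081 [591.7  11.4] [53.7 81.4] 0.6
bar 300 -389.40732067862893 -477.80174604440424 134.65454171258284
bar 400 -369.9711333166695 -395.10733054014605 250.3411798784482
bar 500 -370.6329820668026 -394.70456560659375 326.5976260321047
t 8.4167 pos [505.8 -80.9 175.9] grip 1.000330973771721 F [-0.3 -0.7 -0.8]
toolaxes x,y,z cols
 [[ 0.008 -0.012  1.   ]
 [ 0.     1.     0.012]
 [-1.     0.     0.008]] j [-1.590e-01  1.010e-01 -1.890e-01  1.274e+00  1.000e-03  1.400e+00]
world d [ -99.3 -198.1   24.1] shift units now [-0.5  -3.94 -2.03] | after turn [-0.48 -3.56 -2.64] | turn units [-0.311  0.014  0.001]
```

View pics/w3.png

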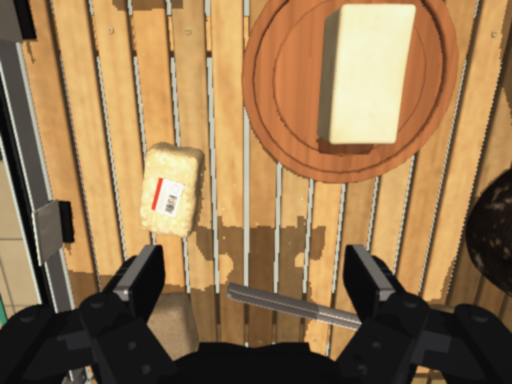

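Call:
move_arm --increments '[0, -0.66, -0.34, 0, 0, 0, 1, 0, -0.66, -0.34, 0, 0, 0, 1, 0, -0.66, -0.34, 0, 0, 0, 1, 0, -0.66, -0.34, 0, 0, 0, 1, 0, -0.66, -0.34, 0, 0, 0, 1, 0, -0.64, -0.33, 0, 0, 0, 1, 0, 0, 0, -0.16, 0.01, 0, 1, 0, 0, 0, -0.16, 0, 0, 1]'

```text
clock: 9.08
position: [407.8, -283.8, 171.6]
eef_rot: [-0.069, 0.704, 0.071, 0.703]
ft_force: [0.6, 0.4, -1.0]
grip_width: 0.998
```

```bash
python3 - <<'E'
from h import *
p=bot.capture("wrist"); w=cloud(p); save(p,"w4")
for d in bot.masks_of("brick_mid",p)[:2]:
        q=w[d["pixels"]&np.isfinite(w[...,2])]; h=np.percentile(q[:,2],90)
        print(d["conf"],d["extent"],h,*rect(q[q[:,2]>h-6]),*rect(q))
plan(407,-279,13,9.6)
E
```

```text
t 9.1833 pos [ 408.3 -283.   171.6] grip 0.9992002393080973 F [-0.  -0.7 -0.3]
toolaxes x,y,z cols
 [[-0.001 -0.194  0.981]
 [ 0.002  0.981  0.194]
 [-1.     0.002 -0.001]] j [-6.070e-01  8.100e-02 -2.200e-01  1.272e+00  1.000e-03  7.690e-01]
world d [  -1.3    4.  -158.6] shift units now [ 3.17  0.08 -0.01] | after turn [ 3.17  0.08 -0.01] | turn units [ 0.054 -0.002 -0.004]
```

View pics/w4.png

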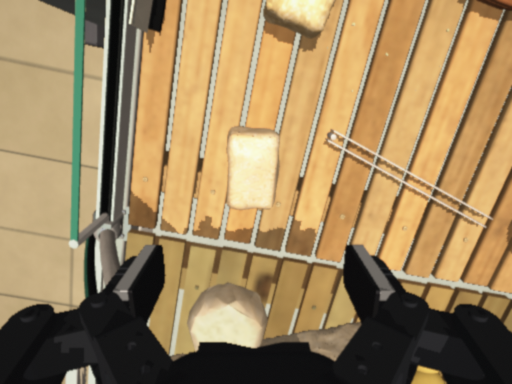

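```bash
python3 - <<'E'
from h import *
p=bot.capture("wrist"); w=cloud(p)
m=(np.hypot(w[...,0]-407,w[...,1]+279)<60)&(w[...,2]>22)&(w[...,2]<50)
q=w[m]; print(len(q),*rect(q),np.percentile(q[:,2],[10,50,95]))
for t in bot.masks_of("tongs_mid",p)[:1]:
    q=w[t["pixels"]&np.isfinite(w[...,2])]; print("tongs",t["conf"],*rect(q))
E
```

```text
3827 [ 404. -282.] [48.5 75.4] 9.6 [31.28373546 34.7986758  36.55525772]
tongs 0.57 [ 556.4 -260.9] [ 11.8 178.7] 73.5
```

Call:
move_arm --increments '[0.3, 0.07, -0.06, 0.05, 0, 0, 1, 0.6, 0, 0, 0, 0, 0, 1, 0.6, 0, 0, 0, 0, 0, 1, 0.6, 0, 0, 0, 0, 0, 1, 0.5, 0, 0, 0, 0, 0, 1, 0.3, 0, 0, 0, 0, 0, 1, 0, 0, 0, 0, 0, 0, 1]'

```text
clock: 9.87
position: [410.7, -274.5, 23.6]
eef_rot: [-0.059, 0.703, 0.058, 0.706]
ft_force: [-0.2, -0.1, 0.1]
grip_width: 0.999
```

```bash
python3 - <<'E'
from h import *
plan(405,-280.5,9,9.6)
E
```

```text
t 9.8667 pos [ 410.7 -274.5   23.6] grip 0.998993134747149 F [-0.2 -0.1  0.1]
toolaxes x,y,z cols
 [[ 0.005 -0.164  0.987]
 [-0.001  0.987  0.164]
 [-1.    -0.002  0.005]] j [-0.59   0.152 -0.478  0.936  0.002  0.816]
world d [ -5.7  -6.  -14.6] shift units now [ 0.29 -0.1  -0.13] | after turn [ 0.29 -0.1  -0.13] | turn units [-0.006  0.009  0.003]
```

Call:
move_arm --increments '[0.05, -0.12, -0.14, 0, 0, 0, 1, 0.15, 0, 0, 0, 0, 0, 1, 0.08, 0, 0, 0, 0, 0, 1]'

```text
clock: 10.12
position: [406.2, -281.2, 10.5]
eef_rot: [-0.059, 0.703, 0.058, 0.707]
ft_force: [0.6, 0.6, 0.5]
grip_width: 0.999
```

```bash
python3 - <<'E'
from h import *
plan(405,-280.5,9,9.6)
E
```

```text
t 10.1167 pos [ 406.2 -281.2   10.5] grip 0.9991979193085183 F [0.6 0.6 0.5]
toolaxes x,y,z cols
 [[ 0.006 -0.165  0.986]
 [-0.002  0.986  0.165]
 [-1.    -0.003  0.006]] j [-0.607  0.162 -0.497  0.905  0.002  0.798]
world d [-1.2  0.7 -1.5] shift units now [ 0.03  0.02 -0.02] | after turn [ 0.03  0.02 -0.02] | turn units [-0.004  0.011  0.005]
```

Call:
move_arm --increments '[0.03, 0, -0.02, 0, 0, 0, 0.5, 0, 0, 0, 0, 0, 0, 0.4, 0, 0, 0, 0, 0, 0, 0.3, 0, 0, 0, 0, 0, 0, 0.3, 0, 0, 0, 0, 0, 0, 0.3, 0, 0, 0, 0, 0, 0, 0.3, 0, 0, 0, 0, 0, 0, 0.3, 0, 0, 0, 0, 0, 0, 0.3]' --squeeze 35

```text
clock: 10.78
position: [406.5, -282.6, 11.2]
eef_rot: [-0.06, 0.701, 0.056, 0.708]
ft_force: [-0.1, -0.1, -3.4]
grip_width: 0.525
```

Call:
move_arm --increments '[-0.15, 0, 0, 0, 0, 0, 0.3, -0.4, 0, 0, 0, 0, 0, 0.3, -0.6, 0, 0, 0, 0, 0, 0.3, -0.7, 0, 0, 0, 0, 0, 0.3, -0.7, 0, 0, 0, 0, 0, 0.3, -0.6, 0, 0, 0.16, 0, 0, 0.3, 0, 0, 0, 0.16, 0, 0, 0.3, 0, 0, 0, 0, 0, 0, 0.3]'

```text
clock: 11.45
position: [402.0, -279.9, 176.7]
eef_rot: [0.004, 0.706, -0.004, 0.708]
ft_force: [0.0, -0.2, -2.6]
grip_width: 0.523
```

```bash
python3 - <<'E'
from h import *
plan(591,1,150,0)
E
```

```text
t 11.45 pos [ 402.  -279.9  176.7] grip 0.5231687639940883 F [ 0.  -0.2 -2.6]
toolaxes x,y,z cols
 [[ 0.004  0.01   1.   ]
 [-0.     1.    -0.01 ]
 [-1.     0.     0.004]] j [-0.61   0.063 -0.229  1.276  0.002  0.971]
world d [189.  280.9 -26.7] shift units now [0.55 5.66 3.72] | after turn [0.53 5.62 3.78] | turn units [-0.02   0.008  0.   ]
```

Call:
move_arm --increments '[0, 0.56, 0.37, 0, 0, 0, 0.3, 0, 0.56, 0.37, 0, 0, 0, 0.3, 0, 0.56, 0.37, 0, 0, 0, 0.3, 0, 0.56, 0.37, 0, 0, 0, 0.3, 0, 0.56, 0.37, 0, 0, 0, 0.3, 0, 0.56, 0.37, 0, 0, 0, 0.3, 0, 0.56, 0.37, 0, 0, 0, 0.3, 0, 0.56, 0.37, 0, 0, 0, 0.3]'

```text
clock: 12.12
position: [552.0, -53.3, 175.5]
eef_rot: [0.0, 0.707, -0.003, 0.707]
ft_force: [0.6, -1.0, -2.5]
grip_width: 0.531
```

Call:
move_arm --increments '[0, 0.5, 0.37, 0, 0, 0, 0.3, 0, 0.4, 0.3, 0, 0, 0, 0.3, 0, 0, 0, 0, 0, 0, 0.3, 0, 0, 0, 0, 0, 0, 0.3]'

```text
clock: 12.45
position: [588.0, 0.7, 171.1]
eef_rot: [-0.005, 0.709, 0.004, 0.705]
ft_force: [-0.7, -0.3, -1.7]
grip_width: 0.527
```

```bash
python3 - <<'E'
from h import *
o,_=st()
p=bot.capture("wrist"); w=cloud(p); save(p,"w5")
x,y,z=o["position"]
m=(abs(w[...,0]-x)<24)&(abs(w[...,1]-y)<60)&(w[...,2]>z+5)&(w[...,2]<z+32)
q=w[m]; print(len(q),*rect(q),np.percentile(q[:,2],[5,50,95]), "ymin/max",np.percentile(q[:,1],[1,99]))
plan(591,1,120,0)
E
```

```text
t 12.45 pos [588.    0.7 171.1] grip 0.5266872679836687 F [-0.7 -0.3 -1.7]
toolaxes x,y,z cols
 [[-0.006 -0.013  1.   ]
 [-0.002  1.     0.013]
 [-1.    -0.001 -0.006]] j [ 0.002  0.256 -0.013  1.308 -0.002  1.559]
16347 [588.   2.] [77.4 48. ] 90.0 [184.59089101 195.21398586 197.06788576] ymin/max [-32.0846969  39.1526916]
t 12.5 pos [587.9   0.6 170.9] grip 0.5239052415730565 F [ 0.8  0.1 -3.3]
toolaxes x,y,z cols
 [[-0.006 -0.013  1.   ]
 [-0.001  1.     0.013]
 [-1.    -0.001 -0.006]] j [ 1.000e-03  2.550e-01 -1.400e-02  1.308e+00 -1.000e-03  1.560e+00]
world d [  3.1   0.4 -50.9] shift units now [1.02 0.01 0.07] | after turn [1.02 0.01 0.06] | turn units [ 0.024 -0.011  0.002]
```

View pics/w5.png

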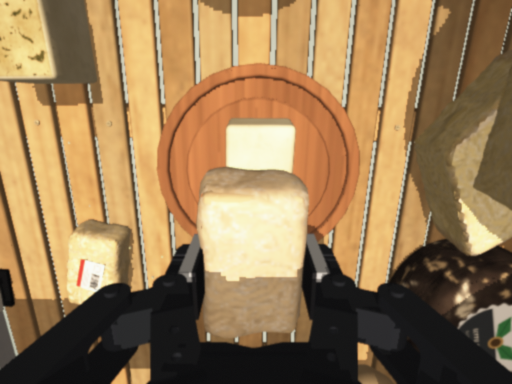

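Call:
move_arm --increments '[0.2, 0, 0.07, 0.02, 0, 0, 0.3, 0.4, 0, 0, 0, 0, 0, 0.3, 0.4, 0, 0, 0, 0, 0, 0.3, 0.3, 0, 0, 0, 0, 0, 0.3, 0.2, 0, 0, 0, 0, 0, 0.3, 0.05, 0, 0, 0, 0, 0, 0.3, 0, 0, 0, 0, 0, 0, 0.3]'

```text
clock: 13.08
position: [587.5, -6.1, 87.2]
eef_rot: [0.001, 0.71, -0.002, 0.704]
ft_force: [-0.2, -0.2, -2.2]
grip_width: 0.531
```

```bash
python3 - <<'E'
from h import *
plan(591.8,0.6,85,0)
p=bot.capture("wrist"); w=cloud(p); board(p)
plan(591.8,0.6,85,0)
E
```

```text
t 13.0833 pos [587.5  -6.1  87.2] grip 0.5309786798229476 F [-0.2 -0.2 -2.2]
toolaxes x,y,z cols
 [[-0.008  0.005  1.   ]
 [-0.002  1.    -0.005]
 [-1.    -0.002 -0.008]] j [-0.009  0.285 -0.16   1.133 -0.002  1.566]
world d [ 4.3  6.7 -2.2] shift units now [0.04 0.13 0.09] | after turn [0.04 0.13 0.09] | turn units [-0.009 -0.015  0.004]h.py:33: RuntimeWarning: Mean of empty slice.
  r=least_squares(f,[xy[:,0].mean(),xy[:,1].mean(),100],loss="soft_l1",f_scale=2); return np.round(r.x,1),round(float(np.median(abs(r.fun))),2)
  ret = ret.dtype.type(ret / rcount)
Traceback (most recent call last):
  File "h.py", line 41, in board
    print("board",d["conf"],len(q2),circ(q2[:,:2]),"z",np.median(q2[:,2]))
                                    ~~~~^^^^^^^^^^
  File "h.py", line 33, in circ
    r=least_squares(f,[xy[:,0].mean(),xy[:,1].mean(),100],loss="soft_l1",f_scale=2); return np.round(r.x,1),round(float(np.median(abs(r.fun))),2)
ValueError: Initial guess is outside of provided bounds
```

Call:
move_arm --increments '[0, 0.13, 0.09, -0.01, -0.01, 0, 0.3, 0, 0, 0, 0, 0, 0, 0.3]'

```text
clock: 13.35
position: [594.1, 0.6, 90.2]
eef_rot: [-0.001, 0.706, -0.001, 0.708]
ft_force: [0.6, 0.3, -1.9]
grip_width: 0.528
```

```bash
python3 - <<'E'
from h import *
plan(591.8,0.6,84,0)
E
```

```text
t 13.35 pos [594.1   0.6  90.2] grip 0.5276049291493878 F [ 0.6  0.3 -1.9]
toolaxes x,y,z cols
 [[ 0.002 -0.     1.   ]
 [-0.002  1.     0.   ]
 [-1.    -0.002  0.002]] j [ 0.002  0.288 -0.15   1.131 -0.002  1.573]
world d [-2.3 -0.  -6.2] shift units now [ 0.12 -0.   -0.05] | after turn [ 0.12 -0.   -0.05] | turn units [0.    0.004 0.004]
```

Call:
move_arm --increments '[0.06, 0, -0.05, 0, 0, 0, 0.3, 0.05, 0, 0, 0, 0, 0, 0.3, 0, 0, 0, 0, 0, 0, 0.3]'

```text
clock: 13.6
position: [593.2, 1.4, 86.5]
eef_rot: [-0.001, 0.705, -0.0, 0.709]
ft_force: [0.3, 0.0, -2.7]
grip_width: 0.529
```

```bash
python3 - <<'E'
from h import *
plan(591.8,0.6,83,0)
E
```

```text
t 13.6 pos [593.2   1.4  86.5] grip 0.5293383286070363 F [ 0.3  0.  -2.7]
toolaxes x,y,z cols
 [[ 0.007 -0.002  1.   ]
 [-0.002  1.     0.002]
 [-1.    -0.002  0.007]] j [ 0.003  0.284 -0.163  1.117 -0.002  1.573]
world d [-1.4 -0.8 -3.5] shift units now [ 0.07 -0.02 -0.03] | after turn [ 0.07 -0.02 -0.03] | turn units [0.003 0.012 0.004]
```

Call:
move_arm --increments '[0.03, -0.02, -0.03, 0, 0.01, 0, 0.3, 0.02, 0, 0, 0, 0, 0, 0.3, 0.02, 0, 0, 0, 0, 0, 0.3]'

```text
clock: 13.85
position: [591.7, 0.5, 83.2]
eef_rot: [-0.001, 0.707, -0.0, 0.708]
ft_force: [-0.0, -0.1, -2.2]
grip_width: 0.529
```

```bash
python3 - <<'E'
from h import *
plan(591.8,0.6,83,0)
E
```

```text
t 13.85 pos [5.917e+02 5.000e-01 8.320e+01] grip 0.528886972923296 F [-0.  -0.1 -2.2]
toolaxes x,y,z cols
 [[ 0.002 -0.002  1.   ]
 [-0.002  1.     0.002]
 [-1.    -0.002  0.002]] j [ 0.002  0.287 -0.167  1.116 -0.002  1.571]
world d [ 0.1  0.1 -0.2] shift units now [0. 0. 0.] | after turn [0. 0. 0.] | turn units [0.004 0.003 0.004]
```

Call:
move_arm --increments '[0.02, 0, 0, 0, 0, 0, 0.3, 0.02, 0, 0, 0, 0, 0, 0.3]'

```text
clock: 14.02
position: [591.9, 0.6, 82.7]
eef_rot: [-0.001, 0.706, 0.0, 0.708]
ft_force: [-4.8, 1.0, 9.4]
grip_width: 0.526
```

```bash
python3 - <<'E'
from h import *
plan(591.8,0.6,82,0)
E
```

```text
t 14.0167 pos [591.9   0.6  82.7] grip 0.525909814630122 F [-4.8  1.   9.4]
toolaxes x,y,z cols
 [[ 0.003 -0.002  1.   ]
 [-0.002  1.     0.002]
 [-1.    -0.002  0.003]] j [ 0.002  0.287 -0.168  1.113 -0.002  1.571]
world d [-0.1  0.  -0.7] shift units now [ 0.01  0.   -0.  ] | after turn [ 0.01  0.   -0.  ] | turn units [0.004 0.005 0.004]
```

Contact felt; release gently, rise, and look from an offset.

Call:
move_arm --increments '[-0.01, 0, 0, 0, 0, 0, 0.6, 0, 0, 0, 0, 0, 0, 0.7, 0, 0, 0, 0, 0, 0, 0.85, 0, 0, 0, 0, 0, 0, 1, 0, 0, 0, 0, 0, 0, 1, -0.2, 0, 0, 0, 0, 0, 1, -0.5, 0, 0, 0, 0, 0, 1, -0.6, 0, 0, 0, 0, 0, 1]'

```text
clock: 14.68
position: [588.9, 0.5, 145.4]
eef_rot: [-0.001, 0.709, -0.0, 0.705]
ft_force: [0.5, -0.2, 0.3]
grip_width: 1.001
```

Call:
move_arm --increments '[-0.6, 0, 0, 0, 0, 0, 1, -0.4, -0.4, -0.6, 0, 0, 0, 1, -0.2, -0.4, -0.7, 0, 0, 0, 1, 0, -0.4, -0.5, 0, 0, 0, 1, 0, 0, 0, 0, 0, 0, 1]'

```text
clock: 15.1
position: [500.6, -60.2, 217.5]
eef_rot: [-0.003, 0.706, 0.001, 0.709]
ft_force: [-0.1, -0.3, -1.2]
grip_width: 1.003
```

```bash
cat >> h.py <<'E'
def stack(p):
    w=cloud(p); n=np.hypot(w[...,0]-591,w[...,1])<75
    for nm,a,b in (("block",66,78),("brick",98,118)):
        q=w[n&(w[...,2]>a)&(w[...,2]<b)]
        if len(q)>20: print(nm,len(q),*rect(q),np.percentile(q[:,2],[5,50,95]))
E
python3 - <<'E'
from h import *
p=bot.capture("wrist"); save(p,"w6"); board(p); stack(p)
p=bot.capture("top"); board(p); stack(p)
w=cloud(p)
d=bot.masks_of("bell_knob",p)[0]; q=w[d["pixels"]&np.isfinite(w[...,2])]
k=q[q[:,2]>145]; print("knob",k.mean(0),np.percentile(k[:,2],[5,95]),len(k))
plan(575,252,240,23)
E
```

```text
block 1840 [ 5.895e+02 -1.000e-01] [101.8  54.8] 89.5 [68.26619587 70.98846747 72.49347667]
brick 5518 [ 5.891e+02 -2.000e-01] [49.2 75.5] 0.4 [101.91373328 106.85546693 108.70215433]
board 0.6 130 (array([591.9,   3.2,  96.9]), 0.97) z 19.980889108820406
block 101 [592.   32.6] [54.7 39.3] 1.8 [67.61428804 71.4966843  74.98972614]
brick 178 [590.5  26.3] [46.9 28.3] 1.9 [100.011737   107.41588875 111.44582406]
knob [572.11742136 251.26695788 168.96283236] [152.7026662  176.10257294] 159
t 15.35 pos [504.2 -57.6 214.9] grip 0.9970219617846564 F [-1.   0.4 -0.1]
toolaxes x,y,z cols
 [[ 0.003 -0.009  1.   ]
 [-0.002  1.     0.009]
 [-1.    -0.002  0.003]] j [-1.130e-01  9.100e-02 -1.150e-01  1.362e+00 -1.000e-03  1.449e+00]
world d [ 70.8 309.6  25.1] shift units now [-0.51  6.18  1.47] | after turn [-0.5   5.15  3.72] | turn units [-0.75   0.005  0.005]
```

View pics/w6.png

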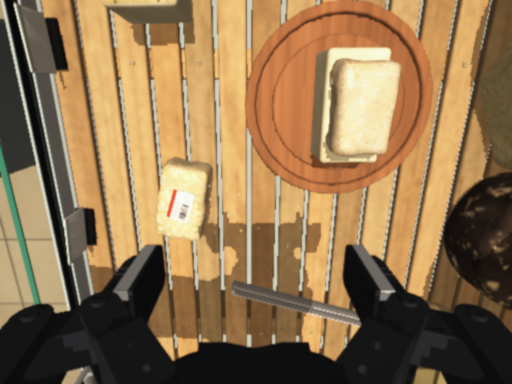

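Call:
move_arm --increments '[-0.3, 0.72, 0.17, 0, 0, 0, 1, -0.2, 0.75, 0.17, 0, 0, 0, 1, 0, 0.75, 0.17, 0, 0, 0, 1, 0, 0.75, 0.17, 0, 0, 0, 1, 0, 0.75, 0.17, 0, 0, 0, 1, 0, 0.75, 0.17, 0, 0, 0, 1, 0, 0.75, 0.17, 0, 0, 0, 1, 0, 0.75, 0.15, 0, 0, 0, 1]'

```text
clock: 16.02
position: [574.6, 253.7, 233.1]
eef_rot: [-0.003, 0.709, -0.001, 0.705]
ft_force: [0.6, -0.4, -0.0]
grip_width: 1.0
```

Call:
move_arm --increments '[0, 0, 0, -0.19, 0, 0, 1, 0, 0, 0, -0.19, 0, 0, 1, 0, 0, 0, -0.19, 0, 0, 1, 0, 0, 0, -0.19, 0, 0, 1, 0, 0, 0, 0, 0, 0, 1]'

```text
clock: 16.43
position: [575.3, 270.9, 222.3]
eef_rot: [-0.155, 0.697, 0.152, 0.684]
ft_force: [0.3, -0.2, -0.7]
grip_width: 1.002
```

```bash
python3 - <<'E'
from h import *
p=bot.capture("wrist"); save(p,"w7"); w=cloud(p)
m=(np.hypot(w[...,0]-573,w[...,1]-251)<40)&(w[...,2]>148)&(w[...,2]<190)
q=w[m]; print(len(q),q.mean(0),*rect(q),q[:,2].max())
t=q[q[:,2]>q[:,2].max()-6]; print(len(t),*rect(t),t.mean(0))
d=bot.masks_of("bell_knob",p)
for e in d[:2]:print(e["conf"],e["extent"])
plan(573,252,137,24)
E
```

```text
1719 [570.96594196 256.19803572 167.62988431] [571.9 253.5] [30.9 29.1] 16.7 173.89171551056663
1108 [572.2 252.5] [27.4 26.5] 26.6 [571.96630888 253.27222847 171.22043315]
0.95 [246.7, 185.8, 172.0, 173.5]
t 16.5333 pos [575.2 270.3 222.4] grip 1.0026874286932999 F [-0.  -0.2  0.1]
toolaxes x,y,z cols
 [[-0.018 -0.418  0.908]
 [-0.008  0.909  0.418]
 [-1.     0.    -0.019]] j [0.439 0.359 0.238 1.47  0.    1.579]
world d [ -2.2 -18.3 -85.4] shift units now [ 1.71 -0.32 -0.16] | after turn [ 1.71 -0.32 -0.19] | turn units [ 0.023 -0.037 -0.   ]
```

View pics/w7.png

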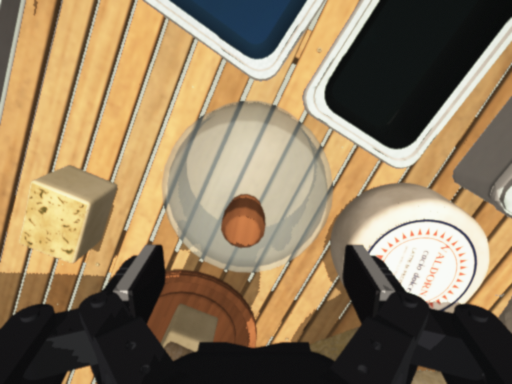

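Call:
move_arm --increments '[0, -0.3, -0.18, 0.02, -0.04, 0, 1, 0.3, 0, 0, 0, 0, 0, 1, 0.3, 0, 0, 0, 0, 0, 1, 0.3, 0, 0, 0, 0, 0, 1, 0.2, 0, 0, 0, 0, 0, 1, 0, 0, 0, 0, 0, 0, 1]'

```text
clock: 17.03
position: [574.6, 253.5, 165.0]
eef_rot: [-0.142, 0.691, 0.142, 0.694]
ft_force: [0.8, -0.3, 0.5]
grip_width: 1.0
```

```bash
python3 - <<'E'
from h import *
plan(573,253,137,24)
p=bot.capture("wrist"); w=cloud(p)
m=(np.hypot(w[...,0]-573,w[...,1]-251)<30)&(w[...,2]>148)&(w[...,2]<190)
q=w[m]; print(len(q),q.mean(0),*rect(q),q[:,2].max())
t=q[q[:,2]>q[:,2].max()-6]; print(len(t),*rect(t),t.mean(0))
plan(573,253,137,24)
E
```

```text
t 17.0333 pos [574.6 253.5 165. ] grip 1.000008144845888 F [ 0.8 -0.3  0.5]
toolaxes x,y,z cols
 [[ 0.003 -0.394  0.919]
 [ 0.001  0.919  0.394]
 [-1.    -0.     0.003]] j [ 0.416  0.325  0.067  1.309 -0.     1.582]
world d [ -1.6  -0.5 -28. ] shift units now [ 0.56  0.   -0.04] | after turn [ 0.56  0.   -0.03] | turn units [-0.027  0.007  0.   ]
3227 [570.3975381  256.48733132 167.56270767] [571.9 253.6] [31.2 28.7] 23.0 174.05893422147398
2058 [572.3 252.4] [27.5 26.3] 0.1 [571.61815102 253.50584027 171.27376953]
t 17.0833 pos [574.8 253.6 166. ] grip 1.000210270788576 F [ 0.2 -1.   0.4]
toolaxes x,y,z cols
 [[ 0.004 -0.394  0.919]
 [ 0.002  0.919  0.394]
 [-1.    -0.     0.004]] j [ 0.416  0.325  0.069  1.31  -0.     1.581]
world d [ -1.8  -0.6 -29. ] shift units now [ 0.58  0.   -0.04] | after turn [ 0.58  0.   -0.04] | turn units [-0.027  0.008  0.   ]
```

Call:
move_arm --increments '[0.2, 0, -0.03, -0.02, 0, 0, 1, 0.2, 0, 0, 0, 0, 0, 1, 0.16, 0, 0, 0, 0, 0, 1, 0, 0, 0, 0, 0, 0, 1]'

```text
clock: 17.42
position: [574.7, 253.7, 137.7]
eef_rot: [-0.145, 0.689, 0.146, 0.695]
ft_force: [0.2, 0.1, 0.2]
grip_width: 1.003
```

```bash
python3 - <<'E'
from h import *
plan(573,253,136.5,24)
E
```

```text
t 17.4167 pos [574.7 253.7 137.7] grip 1.0031100643442044 F [0.2 0.1 0.2]
toolaxes x,y,z cols
 [[ 0.007 -0.403  0.915]
 [ 0.003  0.915  0.403]
 [-1.    -0.     0.007]] j [ 0.416  0.328  0.011  1.246 -0.     1.572]
world d [-1.7 -0.7 -1.2] shift units now [ 0.02  0.   -0.04] | after turn [ 0.02  0.   -0.04] | turn units [-0.008  0.014  0.   ]
```

Call:
move_arm --increments '[0.01, 0, -0.04, 0, 0.01, 0, 0.6, 0, 0, 0, 0, 0, 0, 0.4, 0, 0, 0, 0, 0, 0, 0.25, 0, 0, 0, 0, 0, 0, 0.25, 0, 0, 0, 0, 0, 0, 0.25, 0, 0, 0, 0, 0, 0, 0.25, 0, 0, 0, 0, 0, 0, 0.25, 0, 0, 0, 0, 0, 0, 0.25]' --squeeze 60

```text
clock: 18.08
position: [573.4, 253.2, 137.7]
eef_rot: [-0.145, 0.691, 0.146, 0.693]
ft_force: [1.3, 1.3, -1.4]
grip_width: 0.348
```

```bash
python3 - <<'E'
from h import *
plan(573,253,136.5,24)
E
```

```text
t 18.0833 pos [573.4 253.2 137.7] grip 0.34828403676019176 F [ 1.3  1.3 -1.4]
toolaxes x,y,z cols
 [[ 0.003 -0.403  0.915]
 [ 0.001  0.915  0.403]
 [-1.    -0.     0.003]] j [ 0.416  0.329  0.012  1.251 -0.     1.572]
world d [-0.4 -0.2 -1.2] shift units now [ 0.02 -0.   -0.01] | after turn [ 0.02 -0.   -0.01] | turn units [-0.009  0.006  0.   ]
```

Call:
move_arm --increments '[-0.1, 0, 0, 0, 0, 0, 0.25, -0.2, 0, 0, 0, 0, 0, 0.25, -0.3, 0, 0, 0, 0, 0, 0.25, -0.3, 0, 0, 0, 0, 0, 0.25, 0, 0, 0, 0, 0, 0, 0.25]'

```text
clock: 18.5
position: [570.3, 251.8, 181.9]
eef_rot: [-0.146, 0.694, 0.145, 0.69]
ft_force: [1.2, -0.8, -4.0]
grip_width: 0.349
```

```bash
python3 - <<'E'
from h import *
w=np.vstack([cloud(bot.capture(n)).reshape(-1,3) for n in ("scene","top")])
q=w[(w[:,2]>400)&(w[:,0]>500)&(abs(w[:,1])<330)]
for y in range(-300,301,100):
    s=q[abs(q[:,1]-y)<50]; 
    if len(s): i=s[:,0].argmin(); print(y,s[i].round(),np.percentile(s[:,0],2), s[s[:,0]<740][:,2].min() if (s[:,0]<740).any() else None)
p=bot.capture("wrist"); save(p,"w8")
plan(591,1.6,262,24)
E
```

```text
-300 [ 709. -328.  556.] 715.8298460857047 407.5641766151009
-200 [ 737. -195.  410.] 742.7094540838858 407.5168665436908
-100 [709. -65. 550.] 713.4985100772861 407.98204049782356
0 [709. -42. 547.] 713.1211764048794 410.16481338274207
100 [738. 111. 409.] 742.4090821434951 408.1097169899059
200 [500. 218. 674.] 505.09129037578225 400.01430355229047
300 [500. 266. 669.] 506.9791904832836 402.8528251341486
t 18.65 pos [569.4 251.4 178.3] grip 0.3512197255086483 F [ 0.2 -0.5 -6. ]
toolaxes x,y,z cols
 [[-0.01  -0.402  0.915]
 [-0.005  0.915  0.402]
 [-1.    -0.    -0.011]] j [ 0.416  0.325  0.096  1.352 -0.     1.572]
world d [  21.6 -249.8   83.7] shift units now [-1.66 -4.75 -1.63] | after turn [-1.67 -4.74 -1.64] | turn units [-0.009 -0.021  0.   ]
```

View pics/w8.png

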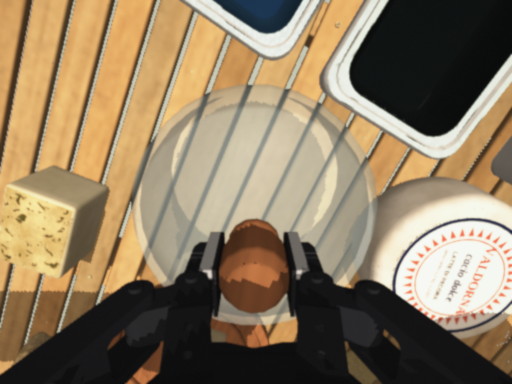

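Call:
move_arm --increments '[-0.4, 0, 0, 0, -0.02, 0, 0.25, -0.4, 0, 0, 0, 0, 0, 0.25, -0.4, 0, 0, 0, 0, 0, 0.25, -0.4, 0, 0, 0, 0, 0, 0.25, -0.2, 0, 0, 0, 0, 0, 0.25, 0, 0, 0, 0, 0, 0, 0.25]'

```text
clock: 19.15
position: [566.3, 250.1, 261.9]
eef_rot: [-0.147, 0.698, 0.144, 0.686]
ft_force: [-0.8, -0.4, -5.4]
grip_width: 0.35
```

```bash
python3 - <<'E'
from h import *
plan(591,1.6,265,24)
E
```

```text
t 19.15 pos [566.3 250.1 261.9] grip 0.3497479844721803 F [-0.8 -0.4 -5.4]
toolaxes x,y,z cols
 [[-0.015 -0.402  0.915]
 [-0.007  0.915  0.402]
 [-1.    -0.    -0.017]] j [ 0.416  0.33   0.285  1.543 -0.     1.572]
world d [  24.7 -248.5    3.1] shift units now [-0.03 -4.75 -1.55] | after turn [-0.06 -4.74 -1.57] | turn units [-0.009 -0.032  0.   ]
```

Call:
move_arm --increments '[-0.1, -0.4, -0.13, 0, -0.03, 0, 0.25, -0.05, -0.6, -0.2, 0, 0, 0, 0.25, 0, -0.6, -0.2, 0, 0, 0, 0.25, 0, -0.6, -0.2, 0, 0, 0, 0.25, 0, -0.6, -0.2, 0, 0, 0, 0.25, 0, -0.6, -0.2, 0, 0, 0, 0.25, 0, -0.6, -0.2, 0, 0, 0, 0.25, 0, -0.4, -0.12, 0, 0, 0, 0.25]'

```text
clock: 19.82
position: [586.7, 16.2, 255.2]
eef_rot: [-0.148, 0.697, 0.15, 0.685]
ft_force: [0.7, -1.4, -5.8]
grip_width: 0.352
```

Call:
move_arm --increments '[0, -0.2, -0.07, 0, 0, 0, 0.25, 0, 0, 0, 0, 0, 0, 0.25, 0, 0, 0, 0, 0, 0, 0.25]'

```text
clock: 20.07
position: [586.4, 0.4, 250.4]
eef_rot: [-0.146, 0.7, 0.148, 0.684]
ft_force: [-0.8, 0.1, -6.0]
grip_width: 0.35
```

```bash
python3 - <<'E'
from h import *
plan(591,1.6,220,24)
p=bot.capture("wrist"); save(p,"w9")
E
```

```text
t 20.0667 pos [5.864e+02 4.000e-01 2.504e+02] grip 0.3503399622844316 F [-0.8  0.1 -6. ]
toolaxes x,y,z cols
 [[-0.023 -0.406  0.913]
 [-0.002  0.914  0.406]
 [-1.     0.008 -0.022]] j [ 0.002  0.266  0.174  1.501 -0.002  1.154]
world d [  4.6   1.2 -30.4] shift units now [ 0.61 -0.02  0.11] | after turn [ 0.61 -0.02  0.09] | turn units [-0.001 -0.041 -0.014]
```

View pics/w9.png

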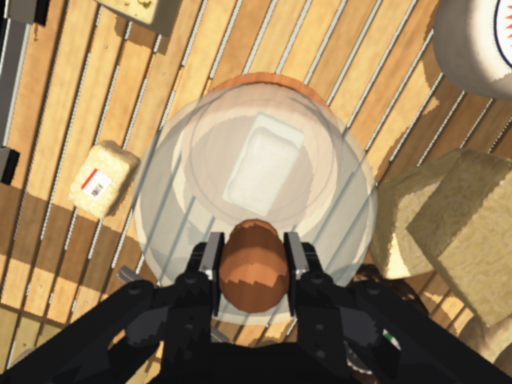

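Call:
move_arm --increments '[-0.06, -0.02, 0.1, 0, -0.045, -0.014, 0.25, 0, 0, 0, 0, 0, 0, 0.25, 0, 0, 0, 0, 0, 0, 0.25]'

```text
clock: 20.37
position: [591.7, 5.2, 252.5]
eef_rot: [-0.148, 0.69, 0.149, 0.692]
ft_force: [0.2, 0.9, -7.0]
grip_width: 0.346
```

```bash
python3 - <<'E'
from h import *
plan(591.2,1.6,165,24)
E
```

```text
t 20.3667 pos [591.7   5.2 252.5] grip 0.34624355600366724 F [ 0.2  0.9 -7. ]
toolaxes x,y,z cols
 [[ 0.003 -0.411  0.912]
 [ 0.002  0.912  0.411]
 [-1.     0.001  0.003]] j [0.008 0.255 0.164 1.477 0.002 1.155]
world d [ -0.5  -3.6 -87.5] shift units now [ 1.75 -0.06 -0.04] | after turn [ 1.75 -0.06 -0.04] | turn units [ 0.008  0.006 -0.002]
```

Call:
move_arm --increments '[0.1, -0.06, -0.04, 0, 0, 0, 0.25, 0.2, 0, 0, 0, 0, 0, 0.25, 0.2, 0, 0, 0, 0, 0, 0.25, 0.2, 0, 0, 0, 0, 0, 0.25, 0.2, 0, 0, 0, 0, 0, 0.25, 0, 0, 0, 0, 0, 0, 0.25]'

```text
clock: 20.87
position: [590.7, 4.2, 202.6]
eef_rot: [-0.149, 0.69, 0.151, 0.692]
ft_force: [-0.9, -0.4, -7.2]
grip_width: 0.349
```

```bash
python3 - <<'E'
from h import *
plan(591.2,1.6,165,24)
E
```

```text
t 20.8667 pos [590.7   4.2 202.6] grip 0.3493300672497523 F [-0.9 -0.4 -7.2]
toolaxes x,y,z cols
 [[ 0.003 -0.414  0.91 ]
 [ 0.003  0.91   0.414]
 [-1.     0.001  0.004]] j [0.006 0.25  0.048 1.367 0.003 1.149]
world d [  0.5  -2.6 -37.6] shift units now [ 0.75 -0.05 -0.02] | after turn [ 0.75 -0.05 -0.01] | turn units [ 0.016  0.007 -0.002]
```

Call:
move_arm --increments '[0.1, -0.05, -0.01, 0, 0, 0, 0.25, 0.2, 0, 0, 0, 0, 0, 0.25, 0.2, 0, 0, 0, 0, 0, 0.25, 0.15, 0, 0, 0, 0, 0, 0.25, 0, 0, 0, 0, 0, 0, 0.25]'

```text
clock: 21.28
position: [590.9, 1.3, 165.4]
eef_rot: [-0.149, 0.691, 0.151, 0.692]
ft_force: [-1.3, 0.9, -6.8]
grip_width: 0.349
```

```bash
python3 - <<'E'
from h import *
plan(591.2,1.6,160,24)
p=bot.capture("wrist"); save(p,"w10"); q=bot.capture("scene"); save(q,"s10"); board(q)
i=cv2.imread("pics/s10.png")[120:250,200:370]; j=cv2.imread("pics/w10.png")
i=cv2.resize(i,(512,391),interpolation=cv2.INTER_CUBIC)[:384]
cv2.imwrite("pics/c10.png",cv2.resize(np.hstack([j,i]),(800,300)))
E
```

```text
t 21.2833 pos [590.9   1.3 165.4] grip 0.3492046988258929 F [-1.3  0.9 -6.8]
toolaxes x,y,z cols
 [[ 0.001 -0.414  0.91 ]
 [ 0.003  0.91   0.414]
 [-1.     0.002  0.002]] j [ 1.000e-03  2.560e-01 -2.400e-02  1.289e+00  3.000e-03  1.145e+00]
world d [ 0.3  0.3 -5.4] shift units now [0.11 0.   0.01] | after turn [0.11 0.   0.01] | turn units [ 0.015  0.004 -0.004]
board 0.6 87 (array([590.4,  -2.8,  97.7]), 1.0) z 18.26367576412349
```

View pics/c10.png

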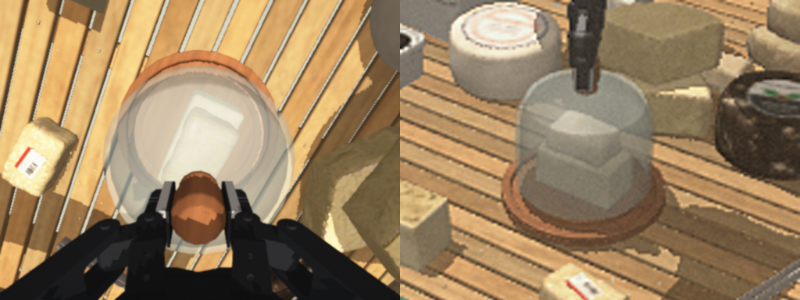

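Call:
move_arm --increments '[0.06, 0, 0.01, 0, 0, 0, 0.25, 0.06, 0, 0, 0, 0, 0, 0.25, 0.06, 0, 0, 0, 0, 0, 0.25, 0, 0, 0, 0, 0, 0, 0.25]'

```text
clock: 21.77
position: [593.6, 1.6, 160.1]
eef_rot: [-0.15, 0.688, 0.15, 0.694]
ft_force: [-0.7, 0.8, -6.1]
grip_width: 0.351
```

```bash
python3 - <<'E'
from h import *
plan(591.2,1.6,152,24)
E
```

```text
t 21.7667 pos [593.6   1.6 160.1] grip 0.3514057337936175 F [-0.7  0.8 -6.1]
toolaxes x,y,z cols
 [[ 0.008 -0.414  0.91 ]
 [ 0.003  0.91   0.414]
 [-1.    -0.001  0.008]] j [ 0.002  0.257 -0.035  1.271  0.003  1.145]
world d [-2.4 -0.  -8.1] shift units now [ 0.16  0.02 -0.05] | after turn [ 0.16  0.02 -0.04] | turn units [0.016 0.015 0.002]
```

Call:
move_arm --increments '[0.02, 0.02, -0.05, 0, 0.015, 0, 0.25, 0.04, 0, 0, 0, 0, 0, 0.25, 0.04, 0, 0, 0, 0, 0, 0.25]'

```text
clock: 22.02
position: [591.0, 1.5, 155.4]
eef_rot: [-0.15, 0.691, 0.149, 0.691]
ft_force: [0.2, -0.9, -5.9]
grip_width: 0.349
```

```bash
python3 - <<'E'
from h import *
plan(591.2,1.6,152,24)
E
```

```text
t 22.0167 pos [591.    1.5 155.4] grip 0.3489510627179055 F [ 0.2 -0.9 -5.9]
toolaxes x,y,z cols
 [[ 0.001 -0.414  0.91 ]
 [-0.001  0.91   0.414]
 [-1.    -0.001  0.001]] j [ 3.000e-03  2.590e-01 -4.300e-02  1.268e+00 -1.000e-03  1.147e+00]
world d [ 0.2  0.1 -3.4] shift units now [0.07 0.   0.  ] | after turn [ 0.07 -0.    0.  ] | turn units [0.016 0.001 0.003]
```

Call:
move_arm --increments '[0.03, 0, 0, 0, 0, 0, 0.25, 0.03, 0, 0, 0, 0, 0, 0.25, 0.02, 0, 0, 0, 0, 0, 0.25]'

```text
clock: 22.27
position: [591.4, 1.7, 151.5]
eef_rot: [-0.15, 0.69, 0.149, 0.692]
ft_force: [-1.8, -0.4, 4.7]
grip_width: 0.347
```

```bash
python3 - <<'E'
from h import *
plan(591.2,1.6,151,24)
E
```

```text
t 22.2667 pos [591.4   1.7 151.5] grip 0.347253267693652 F [-1.8 -0.4  4.7]
toolaxes x,y,z cols
 [[ 0.002 -0.414  0.91 ]
 [-0.001  0.91   0.414]
 [-1.    -0.002  0.002]] j [ 3.000e-03  2.590e-01 -5.100e-02  1.258e+00 -1.000e-03  1.147e+00]
world d [-0.2 -0.1 -0.5] shift units now [ 0.01  0.   -0.  ] | after turn [ 0.01  0.   -0.  ] | turn units [0.016 0.003 0.003]
```

Call:
move_arm --increments '[-0.01, 0, 0, 0, 0, 0, 0.45, 0, 0, 0, 0, 0, 0, 0.6, 0, 0, 0, 0, 0, 0, 0.9, 0, 0, 0, 0, 0, 0, 1, 0, 0, 0, 0, 0, 0, 1, -0.1, 0, 0, 0, 0, 0, 1, -0.4, 0, 0, 0, 0, 0, 1, -0.6, 0, 0, 0, 0, 0, 1]' --squeeze 30

```text
clock: 22.93
position: [590.3, 1.6, 206.8]
eef_rot: [-0.15, 0.691, 0.15, 0.691]
ft_force: [0.3, 0.3, -0.0]
grip_width: 0.997
```

Call:
move_arm --increments '[-0.4, 0, 0, -0.2, 0, 0, 1, 0, 0, 0, -0.23, 0, 0, 1, 0, 0, 0, -0.23, 0, 0, 1, 0, 0, 0, -0.23, 0, 0, 1, 0, 0, 0, -0.23, 0, 0, 1, 0, 0, 0, -0.23, 0, 0, 1, 0, 0, 0, -0.23, 0, 0, 1, 0, 0, 0, -0.1, 0, 0, 1]'

```text
clock: 23.6
position: [593.3, 1.6, 240.5]
eef_rot: [-0.443, 0.55, 0.436, 0.558]
ft_force: [0.3, 0.1, 0.3]
grip_width: 0.999
```

```bash
python3 - <<'E'
from h import *
plan(556,-260,170,73)
for n in ("top","scene"):
    p=bot.capture(n); w=cloud(p)
    for t in bot.masks_of("tongs_mid",p)[:1]:
        q=w[t["pixels"]&np.isfinite(w[...,2])]; print(n,"tongs",t["conf"],*rect(q[(q[:,2]>4)]))
E
```

```text
t 23.6 pos [593.3   1.6 240.5] grip 0.9989580102422675 F [0.3 0.1 0.3]
toolaxes x,y,z cols
 [[ 0.015 -0.974  0.227]
 [-0.001  0.227  0.974]
 [-1.    -0.015  0.003]] j [ 3.000e-03  2.450e-01  1.250e-01  1.435e+00 -1.000e-03  2.320e-01]
world d [ -37.3 -261.6  -70.5] shift units now [ 1.4  -0.44 -5.27] | after turn [ 1.41 -0.82 -5.22] | turn units [0.13  0.006 0.029]
top tongs 0.47 [ 568.8 -261. ] [ 12.6 191.8] 73.9
scene tongs 0.81 [ 571.1 -260.8] [ 25.1 203.4] 73.9
```

Call:
move_arm --increments '[0, -0.09, -0.65, 0, 0, 0, 1, 0, -0.09, -0.65, 0, 0, 0, 1, 0, -0.09, -0.65, 0, 0, 0, 1, 0, -0.09, -0.65, 0, 0, 0, 1, 0, -0.09, -0.65, 0, 0, 0, 1, 0.3, -0.09, -0.65, 0, 0, 0, 1, 0.4, -0.09, -0.65, 0, 0, 0, 1, 0.4, -0.09, -0.65, 0, 0, 0, 1]'

```text
clock: 24.47
position: [570.5, -263.9, 189.4]
eef_rot: [-0.443, 0.549, 0.431, 0.562]
ft_force: [0.2, 0.4, 1.0]
grip_width: 1.004
```

Call:
move_arm --increments '[0, 0, 0, 0.13, 0, 0.03, 1, 0, 0, 0, 0, 0, 0, 1]'

```text
clock: 24.63
position: [567.3, -270.0, 184.2]
eef_rot: [-0.414, 0.571, 0.414, 0.575]
ft_force: [-0.5, 0.1, 0.2]
grip_width: 0.995
```

```bash
python3 - <<'E'
from h import *
p=bot.capture("wrist"); save(p,"w11"); w=cloud(p)
for t in bot.masks_of("tongs_mid",p)[:1]:
    q=w[t["pixels"]&np.isfinite(w[...,2])]; print("tongs",t["conf"],t["extent"],*rect(q[(q[:,2]>5)&(q[:,2]<30)]))
plan(568,-262,80,73)
q=bot.capture("scene"); save(q,"s11")
i=cv2.imread("pics/s11.png")[110:270,200:413]; j=cv2.imread("pics/w11.png")
cv2.imwrite("pics/c11.png",cv2.resize(np.hstack([j,cv2.resize(i,(512,384),interpolation=cv2.INTER_CUBIC)]),(800,300)))
E
```

```text
tongs 0.61 [261.1, 150.1, 12.1, 175.4] [ 558.9 -261.6] [ 11.1 180.8] 71.2
t 24.7333 pos [ 567.6 -268.9  184.6] grip 0.9977654134369516 F [-0.3 -0.8  0.2]
toolaxes x,y,z cols
 [[ 0.005 -0.951  0.308]
 [ 0.002  0.308  0.951]
 [-1.    -0.004  0.004]] j [-0.444  0.323  0.107  1.351  0.004 -0.131]
world d [   0.4    6.9 -104.6] shift units now [2.09 0.04 0.13] | after turn [2.09 0.03 0.13] | turn units [-0.032  0.007  0.007]
```

View pics/c11.png

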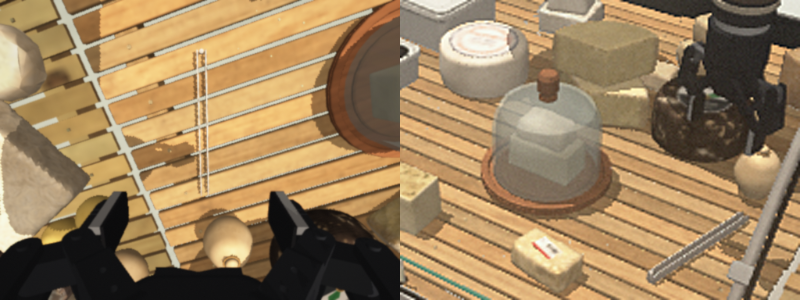

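```bash
python3 - <<'E'
from h import *
for n in ("wrist","top"):
    w=cloud(bot.capture(n)).reshape(-1,3)
    q=w[(w[:,0]>560)&(w[:,0]<760)&(w[:,1]<-225)&(w[:,1]>-345)&(w[:,2]>26)&(w[:,2]<110)]
    print(n,len(q),np.percentile(q,[1,50,99],axis=0).round(0).tolist() if len(q) else "")
plan(569.5,-263.5,30,73)
E
```

```text
wrist 3356 [[695.0, -311.0, 29.0], [713.0, -277.0, 61.0], [744.0, -247.0, 85.0]]
top 544 [[698.0, -309.0, 33.0], [723.0, -271.0, 65.0], [758.0, -243.0, 88.0]]
t 24.8833 pos [ 568.4 -267.6  186.1] grip 0.9993468397839949 F [ 0.2 -0.3  0.3]
toolaxes x,y,z cols
 [[ 0.007 -0.952  0.306]
 [ 0.002  0.306  0.952]
 [-1.    -0.006  0.004]] j [-0.442  0.321  0.108  1.351  0.004 -0.131]
world d [   1.1    4.1 -156.1] shift units now [3.12 0.02 0.07] | after turn [3.12 0.   0.09] | turn units [-0.028  0.007  0.012]
```

Call:
move_arm --increments '[0.3, 0.01, 0.08, -0.03, 0, 0.01, 0.6, 0.6, 0, 0, 0, 0, 0, 0.6, 0.6, 0, 0, 0, 0, 0, 0.6, 0.6, 0, 0, 0, 0, 0, 0.6, 0.5, 0, 0, 0, 0, 0, 0.6, 0.3, 0, 0, 0, 0, 0, 0.6, 0, 0, 0, 0, 0, 0, 0.6]'

```text
clock: 25.47
position: [577.3, -257.0, 45.7]
eef_rot: [-0.431, 0.56, 0.42, 0.569]
ft_force: [-2.0, 0.5, 0.2]
grip_width: 0.596
```

```bash
python3 - <<'E'
from h import *
plan(569.5,-263.5,6,73)
p=bot.capture("wrist"); save(p,"w12"); w=cloud(p)
for t in bot.masks_of("tongs_mid",p)[:1]:
    q=w[t["pixels"]&np.isfinite(w[...,2])]; print("tongs",t["conf"],t["extent"],*rect(q[(q[:,2]>5)&(q[:,2]<30)]))
E
```

```text
t 25.4667 pos [ 577.3 -257.    45.7] grip 0.5957437857861214 F [-2.   0.5  0.2]
toolaxes x,y,z cols
 [[ 0.02  -0.961  0.275]
 [-0.004  0.275  0.961]
 [-1.    -0.02   0.002]] j [-0.421  0.366 -0.142  1.042  0.004 -0.142]
world d [ -7.8  -6.5 -39.7] shift units now [ 0.79  0.13 -0.17] | after turn [ 0.79  0.11 -0.17] | turn units [0.034 0.003 0.038]
tongs 0.87 [241.8, 180.6, 23.5, 312.0] [ 566.5 -263.8] [ 12.  198.7] 73.5
```

View pics/w12.png

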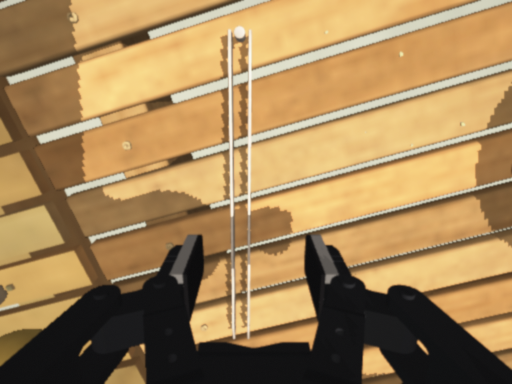

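Call:
move_arm --increments '[0.2, 0.16, -0.17, 0.03, 0, 0.03, 0.5, 0.2, 0, 0, 0, 0, 0, 0.5, 0.2, 0, 0, 0, 0, 0, 0.5, 0, 0, 0, 0, 0, 0, 0.5]'

```text
clock: 25.9
position: [572.1, -265.4, 22.7]
eef_rot: [-0.426, 0.565, 0.416, 0.571]
ft_force: [0.3, 0.5, -1.1]
grip_width: 0.497
```

```bash
python3 - <<'E'
from h import *
plan(567.5,-263.3,6,73.5)
E
```

```text
t 25.9 pos [ 572.1 -265.4   22.7] grip 0.49717919030919006 F [ 0.3  0.5 -1.1]
toolaxes x,y,z cols
 [[ 0.016 -0.957  0.29 ]
 [-0.005  0.29   0.957]
 [-1.    -0.016 -0.   ]] j [-0.435  0.382 -0.174  0.999  0.002 -0.141]
world d [ -4.6   2.1 -16.7] shift units now [0.33 0.11 0.01] | after turn [0.33 0.1  0.01] | turn units [-0.013 -0.001  0.032]
```

Call:
move_arm --increments '[0.1, 0.1, 0.02, 0, 0, 0.03, 0.5, 0.12, 0, 0, 0, 0, 0, 0.5, 0.1, 0, 0, 0, 0, 0, 0.5, 0, 0, 0, 0, 0, 0, 0.5]'

```text
clock: 26.23
position: [567.5, -263.4, 5.5]
eef_rot: [-0.421, 0.568, 0.421, 0.568]
ft_force: [0.7, -0.4, -0.6]
grip_width: 0.498
```

```bash
python3 - <<'E'
from h import *
plan(567.5,-263.3,6,73.5)
E
```

```text
t 26.2333 pos [ 567.5 -263.4    5.5] grip 0.49810223670051784 F [ 0.7 -0.4 -0.6]
toolaxes x,y,z cols
 [[ 0.    -0.957  0.291]
 [-0.     0.291  0.957]
 [-1.    -0.    -0.   ]] j [-0.434  0.398 -0.19   0.982 -0.    -0.139]
world d [-0.   0.1  0.5] shift units now [-0.01  0.    0.  ] | after turn [-0.01  0.    0.  ] | turn units [-0.014 -0.001  0.   ]
```

Call:
move_arm --increments '[0, 0, 0, 0, 0, 0, 0.3, 0, 0, 0, 0, 0, 0, 0, 0, 0, 0, 0, 0, 0, 0, 0, 0, 0, 0, 0, 0, 0, 0, 0, 0, 0, 0, 0, 0, 0, 0, 0, 0, 0, 0, 0, 0, 0, 0, 0, 0, 0, 0, 0, 0, 0, 0, 0, 0, 0]' --squeeze 30

```text
clock: 26.9
position: [567.8, -263.3, 5.7]
eef_rot: [-0.421, 0.568, 0.421, 0.568]
ft_force: [-0.5, 0.2, -0.7]
grip_width: 0.136
```

Call:
move_arm --increments '[-0.2, 0, 0, 0, 0, 0, 0, -0.4, 0, 0, 0, 0, 0, 0, -0.4, 0, 0, 0, 0, 0, 0, 0, 0, 0, 0, 0, 0, 0]'

```text
clock: 27.23
position: [566.5, -262.8, 57.6]
eef_rot: [-0.42, 0.569, 0.422, 0.567]
ft_force: [1.2, -0.3, 0.8]
grip_width: 0.135
```

```bash
python3 - <<'E'
from h import *
plan(591,-155,50,90)
E
```

```text
t 27.2333 pos [ 566.5 -262.8   57.6] grip 0.1354777908138402 F [ 1.2 -0.3  0.8]
toolaxes x,y,z cols
 [[-0.003 -0.957  0.291]
 [ 0.001  0.291  0.957]
 [-1.     0.003  0.   ]] j [-0.434  0.364 -0.119  1.091 -0.    -0.139]
world d [ 24.5 107.8  -7.6] shift units now [0.15 0.16 2.2 ] | after turn [ 0.15 -0.49  2.16] | turn units [-0.564  0.001 -0.006]
```

Call:
move_arm --increments '[0, 0, 0, -0.19, 0, 0, 0, 0, 0, 0, -0.19, 0, 0, 0, 0, 0, 0, -0.19, 0, 0, 0, 0, 0, 0, 0, 0, 0, 0]'

```text
clock: 27.57
position: [567.7, -263.3, 60.3]
eef_rot: [0.505, -0.496, -0.504, -0.496]
ft_force: [-0.5, -0.3, -1.2]
grip_width: 0.131
```

```bash
python3 - <<'E'
from h import *
w=np.vstack([cloud(bot.capture(n)).reshape(-1,3) for n in ("top","wrist")])
q=w[(w[:,0]>610)&(w[:,0]<780)&(w[:,1]<-105)&(w[:,1]>-210)&(w[:,2]>30)&(w[:,2]<120)]
print(np.percentile(q,[0.5,50],axis=0).round())
plan(591,-155,55,90)
E
```

```text
[[ 742. -208.   31.]
 [ 759. -151.   73.]]
t 27.6667 pos [ 567.6 -263.3   60.1] grip 0.13006222184904556 F [ 0.4 -0.1 -0.3]
toolaxes x,y,z cols
 [[ 0.001 -1.    -0.011]
 [-0.001 -0.011  1.   ]
 [-1.    -0.001 -0.001]] j [-0.434  0.361 -0.117  1.092 -0.    -0.445]
world d [ 23.4 108.3  -5.1] shift units now [ 0.1  -0.49  2.16] | after turn [ 0.1  -0.47  2.17] | turn units [ 0.021 -0.001  0.002]
```

Call:
move_arm --increments '[0, -0.1, 0.43, 0.02, 0, 0, 0, 0, -0.1, 0.43, 0, 0, 0, 0, 0, -0.1, 0.43, 0, 0, 0, 0, 0, -0.1, 0.43, 0, 0, 0, 0, 0, -0.1, 0.43, 0, 0, 0, 0, 0.4, 0, 0, 0, 0, 0, 0, 0.2, 0, 0, 0, 0, 0, 0, 0, 0, 0, 0, 0, 0, 0]'

```text
clock: 28.33
position: [594.0, -152.1, 28.2]
eef_rot: [-0.494, 0.506, 0.493, 0.506]
ft_force: [-0.2, -0.8, -0.6]
grip_width: 0.136
```

```bash
python3 - <<'E'
from h import *
plan(591,-152,6,90)
E
```

```text
t 28.3333 pos [ 594.  -152.1   28.2] grip 0.13625728415210095 F [-0.2 -0.8 -0.6]
toolaxes x,y,z cols
 [[ 0.001 -1.     0.024]
 [-0.001  0.024  1.   ]
 [-1.    -0.001 -0.001]] j [-2.510e-01  3.590e-01 -1.940e-01  1.017e+00 -1.000e-03 -2.260e-01]
world d [ -3.    0.1 -22.2] shift units now [0.44 0.06 0.  ] | after turn [0.44 0.06 0.  ] | turn units [-0.046 -0.002  0.002]
```

Call:
move_arm --increments '[0.1, 0.06, 0, -0.046, 0, 0, 0, 0.15, 0, 0, 0, 0, 0, 0, 0.1, 0, 0, 0, 0, 0, 0, 0.05, 0, 0, 0, 0, 0, 0, 0, 0, 0, 0, 0, 0, 0]'

```text
clock: 28.75
position: [589.8, -154.3, 6.6]
eef_rot: [-0.499, 0.501, 0.499, 0.501]
ft_force: [-0.7, -0.1, -0.8]
grip_width: 0.133
```

```bash
python3 - <<'E'
from h import *
plan(591,-152,6,90)
E
```

```text
t 28.75 pos [ 589.8 -154.3    6.6] grip 0.13314847722297307 F [-0.7 -0.1 -0.8]
toolaxes x,y,z cols
 [[-0.    -1.     0.004]
 [-0.001  0.004  1.   ]
 [-1.     0.    -0.001]] j [-0.255  0.37  -0.23   0.971 -0.001 -0.252]
world d [ 1.2  2.3 -0.6] shift units now [ 0.01 -0.02  0.05] | after turn [ 0.01 -0.02  0.05] | turn units [-0.007 -0.002 -0.   ]
```

Call:
move_arm --increments '[0.01, -0.02, 0, -0.007, 0, 0, 0, 0.015, 0, 0, 0, 0, 0, 0, 0, 0, 0, 0, 0, 0, 0.3, 0, 0, 0, 0, 0, 0, 0.5, 0, 0, 0, 0, 0, 0, 0.5, -0.2, 0, 0, 0, 0, 0, 0.5, -0.5, 0, 0, 0, 0, 0, 0.5, -0.6, 0, 0, 0, 0, 0, 0.6]'

```text
clock: 29.42
position: [587.7, -154.3, 68.2]
eef_rot: [-0.497, 0.502, 0.502, 0.499]
ft_force: [0.6, -0.6, -0.7]
grip_width: 0.597
```

Call:
move_arm --increments '[-0.7, 0, 0, 0, 0, 0, 1, -0.7, 0, 0, 0, 0, 0, 1, -0.5, 0, 0, 0, 0, 0, 1, 0, 0.6, -0.3, 0, 0, 0, 1, 0, 0.6, -0.3, 0, 0, 0, 1, 0, 0.6, 0, 0, 0, 0, 1, 0, 0, 0, 0, 0, 0, 1]'

```text
clock: 30.0
position: [500.1, -185.2, 183.0]
eef_rot: [0.504, -0.498, -0.497, -0.5]
ft_force: [0.3, 0.4, -0.5]
grip_width: 1.002
```

```bash
python3 - <<'E'
from h import *
st()
for n in ("wrist","top","scene"):
    p=bot.capture(n); save(p,n+"13"); w=cloud(p); board(p)
    for t in bot.masks_of("tongs_mid",p)[:1]:
        q=w[t["pixels"]&np.isfinite(w[...,2])]; print(n,"tongs",t["conf"],*rect(q[(q[:,2]>4)&(q[:,2]<30)]))
    k=w[(np.hypot(w[...,0]-591,w[...,1])<30)&(w[...,2]>150)&(w[...,2]<210)]
    if len(k): print("knob",rect(k),k[:,2].max())
i=cv2.imread("pics/scene13.png")[110:270,200:413]; j=cv2.imread("pics/wrist13.png")
cv2.imwrite("pics/c13.png",cv2.resize(np.hstack([j,cv2.resize(i,(512,384),interpolation=cv2.INTER_CUBIC)]),(800,300)))
E
```

```text
t 30.0 pos [ 500.1 -185.2  183. ] grip 1.0015449387239643 F [ 0.3  0.4 -0.5]
toolaxes x,y,z cols
 [[ 0.009 -1.    -0.002]
 [-0.005 -0.002  1.   ]
 [-1.    -0.009 -0.005]] j [-3.540e-01  1.370e-01 -1.320e-01  1.292e+00 -1.000e-03 -3.560e-01]
board 0.98 217 (array([586.7,  -2.9,  97. ]), 0.91) z 18.955379148474606
wrist tongs 0.65 [ 588.2 -155.8] [195.9  12.2] 0.2
knob (array([581.1,  -7.4]), array([1.1, 0. ]), -134.0) 151.1362727840881
board 0.63 211 (array([589.9,   1.3,  96. ]), 1.25) z 20.02004253303585
knob (array([5.95e+02, 3.00e-01]), array([29.4, 37.9]), 56.7) 192.27856068344613
board 0.56 124 (array([589.7,  -4.6,  95.7]), 1.67) z 17.415190959311417
scene tongs 0.54 [ 593.9 -157.1] [203.4  14.6] 0.2
knob (array([588.7,  -7.5]), array([38.3, 48.2]), 73.5) 192.7037178934752
```

View pics/c13.png

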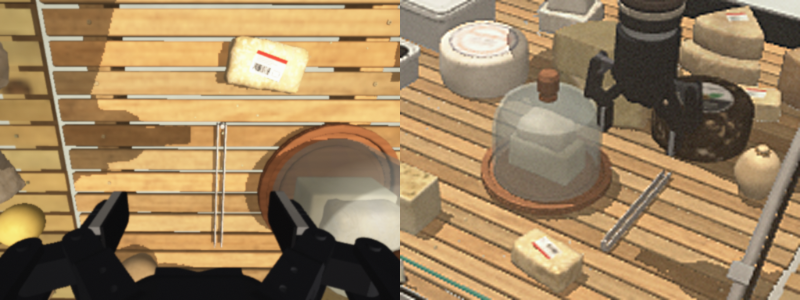

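```bash
python3 -c "
from workcell import bot; print(bot.close_job())"
```

```text
the job is handed in; nothing more can be done
None
```

The tasting stand is set up as asked and handed in at about 30 s on the robot's clock, with the arm clear of everything.

| Check | Result |
|---|---|
| Block on the board | Within about 1 mm of the middle, compared in the same wrist picture |
| Brick on the block | Within about 0.5 mm of the block's centre, long sides within about 1° |
| Bell | I felt it touch down at the height that matches the groove floor. The knob top now reads 192 mm, against 178 mm when it stood on the deck, so it sits 14 mm higher, the height of the groove floor. |
| Glass and cheese | Pictures show the glass clear of the cheese, and I felt no contact while lowering it |
| Tongs | Flat, within 0.2° of straight ahead and about 1 mm of level with the board's middle, with about 40 mm between them and its edge |

- **Camera differences:** the scene camera read y about 5 mm lower than the other two cameras throughout. I used the wrist and top views, checked against the arm's own position.
- **Missed detections:** the network failed to find the brick in one close wrist view, so I located it from depth there. In the last check it also missed the tongs in the top view, and the wrist and scene views found them.
- **Items left alone:** I didn't touch the speckled block or the crumbly brick. Later pictures showed no sign that they had shifted, but I didn't measure them again.

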